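Set out the bakery counter display

TASK

Set out the counter display on the dark wooden plank: the large tin in the middle of the round board with the small tin centred on top of it, the loaf tin in the middle of the marble slab and lengthwise along it, and the jar on the plank itself, midway between the centres of the round board and the slab. Then stand the label holder on the plank straight behind the jar (on the far, customers' side), in the middle of the bare strip between the jar and the plank's far edge, clear of the jar and with its card parallel to that edge. Keep all of it upright, and leave the bell where it stands.

Things in the scene. Friction and masses are not known exactly. Their poses are not given: they have to be found in the camera images.
- plank: Dark wooden display plank fixed on the counter, 200 mm (its x) by 440 mm (its y), 12 mm thick. Origin: centre of its underside, on the counter; its +x points to the far, customers' side. The round board and the slab are fixed on top of it, one near each end of its length (either may be at either end), their centres at x = -20 mm, y = +150 and -150 mm in the plank's frame; so the point midway between them is at x = -20, y = 0 mm.
- round_board: Pale wooden disc, 110 mm across, 12 mm thick, fixed on the plank. Origin: centre of its underside; its top is 12 mm higher.
- slab: Pale marble rectangle, 140 mm (its x) by 100 mm (its y), 12 mm thick, fixed on the plank, a little askew to it. Origin: centre of its underside; its top is 12 mm higher.
- large_tin: The larger of two plain aluminium round tins with flat closed lids: 64 mm across, 50 mm high. Origin: centre of its underside, z up. Loose, about 0.25 kg.
- small_tin: The smaller plain aluminium round tin: 44 mm across, 40 mm high. Origin: centre of its underside, z up. Loose, about 0.12 kg.
- jar: Squat white ceramic jar with a wooden lid: body 56 mm across and 48 mm high, lid 47 mm across, 62 mm high in all. Origin: centre of its underside, z up. Loose, about 0.28 kg.
- loaf_tin: Small dark steel loaf tin holding a baked loaf, one rigid piece: 90 mm long (its x), 56 mm wide (its y); the tin's sides are upright and 36 mm high, the loaf's top is at 46 mm and a little smaller. Origin: centre of its underside, z up. Loose, about 0.30 kg.
- label_holder: Blank label holder: a wooden foot 70 mm long (its y), 24 mm wide (its x) and 24 mm high, with a blank white card 60 mm long and 3 mm thick standing upright along its middle, to 53 mm above the underside. Grip the foot across its 24 mm, the card passing between the fingers. Both faces are alike. Origin: centre of the foot's underside, z up. Loose, about 0.07 kg.
- bell: Bystander: steel counter bell on a black round foot 70 mm across, 47 mm high in all. Origin: centre of its underside. Loose; must not be moved.
There are look-alikes about, which are no part of the job. What is shaped like the loaf_tin but yellow is not meant.

How it is judged (in metres and radians):
At the end, for the whole second after the job is handed in: Released, at rest, upright (0.1 rad). Large tin 15 mm from board centre, small tin on it 12 mm, loaf tin 15 mm from slab centre, 0.2 rad; jar 15 mm per plank axis from midpoint; label holder 35-85 mm along plank x, 18 mm sideways, 0.2 rad; each resting on its support (horizontal distance between large_tin and round_board below 0.015 m and z of large_tin in the frame of round_board between 0.009 and 0.015 m and horizontal distance between small_tin and large_tin below 0.012 m and z of small_tin in the frame of large_tin between 0.046 and 0.054 m and horizontal distance between loaf_tin and slab below 0.015 m and z of loaf_tin in the frame of slab between 0.009 and 0.015 m and angle between the x axis of loaf_tin and the x axis of slab, either way round below 0.2 rad and x of jar in the frame of plank between -0.035 and -0.005 m and y of jar in the frame of plank between -0.015 and 0.015 m and z of jar in the frame of plank between 0.009 and 0.015 m and x of label_holder in the frame of plank between 0.035 and 0.085 m and y of label_holder in the frame of plank between -0.018 and 0.018 m and z of label_holder in the frame of plank between 0.009 and 0.015 m and angle between the y axis of label_holder and the y axis of plank, either way round below 0.2 rad and angle between each of large_tin, small_tin, jar, loaf_tin, label_holder's own z axis and vertical below 0.1 rad and linear speed of each of large_tin, small_tin, jar, loaf_tin, label_holder below 0.01 m/s and angular speed of each of large_tin, small_tin, jar, loaf_tin, label_holder below 0.1 rad/s and contact force between each of large_tin, small_tin, jar, loaf_tin, label_holder and the fingers below 0.05 N); the robot touches nothing.
It fails at once if bell moved more than 20 mm (distance of bell from where it was at the start of the episode above 0.02 m).
It fails at once if a thing is tipped over (angle between any of large_tin, small_tin, jar, loaf_tin, label_holder's own z axis and vertical above 0.6 rad).
It also fails if it takes over 144 s, if anything falls off the work surface, if the arm or the gripper's body presses on something with over 40 N, if the wrist force passes 120 N, or if a joint passes its speed limit or range.

ROBOT

A 6-joint arm with a two-finger parallel gripper is mounted at the origin on the work surface. World frame = base frame: x ahead of the robot, y to its left, z up, the work surface at z = 0. Lengths are in mm, angles in degrees, forces in N, time in s.
With the tool pointing down it reaches from about 275 to 975 mm from the base axis. Payload 8.4 kg.
Tool frame: the origin (TCP) lies at the centre of the arm's flange, where the gripper is bolted on; the fingertips stand 190 mm ahead of it and the grasp point (between the pads) lies 171 mm ahead of it (manip.grasp_offset is the distance from the TCP to the grasp point, in mm); z points along the fingers, x is the direction in which the jaws open and shut, and the axes are right-handed (so a half turn about z gives the same grasp; the last joint's range is limited). The gripper opens to 92 mm and grips with 3 to 60 N. Pads are 20 mm wide; open, the fingers measure 128 mm over their backs; the gripper's body (75 mm by 189 mm) begins 69 mm behind the grasp point.
Start: joints at [-68.95, 20.225, 93.587, -0, 66.188, -0.138], TCP at [225.892, -582.754, 404.683] pointing down, gripper open.
Joint ranges: [-150.9, 150.9], [-52.94, 120.26], [3.33, 152.33], [-74.26, 254.26], [0, 154.13], [-172.89, 172.89]. Speed limits (degrees/s): [127.2, 127.2, 159.86, 180, 180, 180].

INTERFACE

Orientations are given as [roll, pitch, yaw] about the fixed x, y, z axes, in that order (R = Rz(yaw) Ry(pitch) Rx(roll)).
In Python, from rig import get_obs, eyes, manip, boxes_of gives the robot as it stands.
- The arm moves only by the tool drive_tool, never from a script. Its argument "motion" is text: rows parted by semicolons, each of 7 numbers parted by spaces: the turn, a rotation vector about the tool's x, y, z in units of 6 degrees (1.0 is 6 degrees), then the shift along the tool's x, y, z in units of 25 mm (1.0 is 25 mm), then the gripper's target within -1 to 1 (shut at 1, half-way at 0, fully open at -1). A call has 1 to 5 rows; each row shifts and turns the commanded pose from where the row before left it, along the tool's axes as they then stand; what a row does not reach is not made up. A row lasts 1/12 s, in which the tool goes at most 41.7 mm and 7.16 degrees, less where a joint would pass 70% of its speed; a pose out of reach is approached as far as the arm can. A call is refused whole if a number of a shift passes 1 or a number of a turn 1, either way. A call with a gripper value outside its range is refused whole. The fingers move at their own pace and stop on an object; "grip_force" is the grip in N (left out, the last holds). Time passes only in rows, so rows that do not move let the fingers close. It gives the time, the measured TCP pose, the force and the opening at its end, in the units of the state.
- get_obs(): the state, without advancing time (a new reading comes with each control period).
- eyes.read_camera(name): name is "scene" or "top" or "wrist"; returns a dict with "pixels" (400x640x3 uint8, red, green, blue), "intrinsics" (3x3 intrinsics, pixels), "extrinsics" (4x4, takes a point from world to camera coordinates). Camera axes: x right, y down, z forward; pixel columns grow to the right and rows downward; lengths in mm; the calibration is good to about 2 mm. A picture is of the moment at which its call begins. There is no depth.
- manip.close_job(): hands the job in, once; it reports no verdict.
Trained networks look in a picture, given as the dict that the camera call returned (one of the last four; its "shot" number tells which), for a name from the list of things; names that differ only in an ending like _2 or _b are one class to them, and where a whole thing is asked for, a point or a joint stands for the part that bears it (a point fixed in the world has none). Each returns a list of dicts, best first, with "conf" (0 to 1); they miss things now and then, are a little off and sometimes report something else, mostly with a low value. They report only what shows in the picture. A call takes as long as a camera call. They do not tell look-alikes from the thing itself.
- boxes_of(thing, picture): "location" ([x, y, z] in mm, in the coordinates of the camera as it stood for that picture, good to about 4 mm: the middle of the surface that is visible of it).
The state is a dict: "time": time; "joint_positions": joint angles; "joint_vel": joint speeds; "tau": joint torques, N m; "tcp_pos": TCP position; "eef_rot": TCP orientation; "force": force on the tool from outside, world axes, zero at the start; "wrist_torque": the same for the moment, N m; "width": opening from 0.0 (shut) to 1.0 (fully open).
Only numpy, scipy, OpenCV 4.12 (cv2) and the standard library are available. Lean on these libraries where they do the work, as an engineer would, in place of code of your own. Each camera call takes 0.05 s, during which the arm holds its last target.

## Working session

There is one attempt and no reset: what is moved stays moved. The work goes in short steps, Python scripts to look and compute and a tool call to move; the robot and the scene stay as the last step left them, time stands still between calls to the robot, and variables do not carry over. Pictures are saved under pics/ and viewed, and the job is handed in when it is done.

Besides the shell and the picture viewer there is one more tool, called after "Emit:" as a command line: name --argument value ..., lists and objects as JSON in quotes. drive_tool: Moves the arm, as the interface text tells. Its arguments: {"type":"object","properties":{"motion":{"type":"string"},"grip_force":{"type":"number"}},"required":["motion"]}

```bash
mkdir -p pics; ls; cat > h.py <<'E'
import numpy as np, cv2
from rig import get_obs, eyes, manip, boxes_of
def snap(cam,name):
    p=eyes.read_camera(cam); cv2.imwrite(f'pics/{name}.png',p['pixels'][:,:,::-1]); return p
def w(p,c):
    E=np.array(p['extrinsics']); return E[:3,:3].T@(np.array(c)-E[:3,3])
def proj(p,X):
    E=np.array(p['extrinsics']);K=np.array(p['intrinsics']); c=E[:3,:3]@np.array(X,float)+E[:3,3]; u=K@c; return u[:2]/u[2]
def ray(p,uv,z):
    E=np.array(p['extrinsics']);K=np.array(p['intrinsics']); d=E[:3,:3].T@np.linalg.solve(K,[uv[0],uv[1],1.]); o=-E[:3,:3].T@E[:3,3]
    return o+d*(z-o[2])/d[2]
E
python3 - <<'E'
from h import *
np.set_printoptions(precision=1,suppress=True)
print(get_obs())
for c in ['top','scene']:
    p=snap(c,c+'1')
    print(c,p['intrinsics'],p['extrinsics'])
    for t in "plank round_board slab large_tin small_tin jar loaf_tin label_holder bell".split():
        for b in boxes_of(t,p): print(t,b['conf'],w(p,b['location']),proj(p,w(p,b['location'])))
E
```

```text
pics
{'time': 0.0, 'joint_positions': array([-68.9,  20.3,  93.6,  -0. ,  66.2,  -0.1]), 'joint_vel': array([-0. , -0. , -0.1, -0.1, -0.1,  0. ]), 'tau': array([  0. , -59.4, -33.4,   0.1,   0. ,  -0. ]), 'tcp_pos': array([ 225.8, -582.5,  404. ]), 'eef_rot': array([180. ,   0.1, -68.8]), 'force': array([-0. ,  0.1,  0.1]), 'wrist_torque': array([ 0.1, -0. , -0. ]), 'width': 1.0019464160988416}
top [[379.2   0.  320.5]
 [  0.  379.2 197.3]
 [  0.    0.    1. ]] [[  -0.    -1.     0.    47. ]
 [  -1.     0.    -0.1  475.2]
 [   0.1   -0.    -1.  1014.2]
 [   0.     0.     0.     1. ]]
plank 0.56 [590.6   6.8   8.8] [330.7 158.9]
round_board 0.68 [ 541.4 -135.2   21.2] [381.4 174.1]
slab 0.6 [576.1 162.8  27.1] [275.7 163.1]
slab 0.34 [351.8 310.6  29.3] [221.2 244.4]
large_tin 0.6 [ 337.2 -307.2   50.3] [450.3 245.5]
small_tin 0.54 [566.  364.   40.8] [202.2 166.6]
small_tin 0.22 [ 340.9 -309.1   50.3] [450.9 244.1]
jar 0.72 [ 462.5 -330.    61.4] [457.  198.6]
loaf_tin 0.86 [320.3 474.   46.7] [157.3 257.4]
loaf_tin 0.79 [497.9 498.5  44.7] [151.4 191.4]
loaf_tin 0.72 [455.6 349.6  4
[... 307 characters left out ...]
0.7   -0.3   -0.6 1548.4]
 [   0.     0.     0.     1. ]]
plank 0.56 [620.1  16.2  11.4] [289.5 238.2]
round_board 0.81 [ 550.7 -127.5   21.3] [258.4 209.6]
round_board 0.62 [ 355.3 -307.4   40.6] [242.2 162. ]
slab 0.57 [590.7 169.4  27.8] [342.4 241.8]
large_tin 0.52 [ 355.5 -305.    39. ] [242.8 162.5]
small_tin 0.6 [588.8 368.5  34.9] [413.4 259.7]
loaf_tin 0.95 [485.8 355.8  41.2] [416.8 232.1]
loaf_tin 0.74 [338.9 485.5  34.4] [469.1 214.2]
loaf_tin 0.59 [515.1 506.4  37.1] [470.9 254.9]
loaf_tin 0.19 [ 554.6 -129.3   22.1] [257.3 210. ]
label_holder 0.76 [ 570.7 -397.8   23.4] [185.1 193. ]
label_holder 0.36 [487.1 354.   42.2] [416.1 231.9]
bell 0.88 [374.5 313.3  20.9] [409.4 210.7]
```

View pics/top1.png

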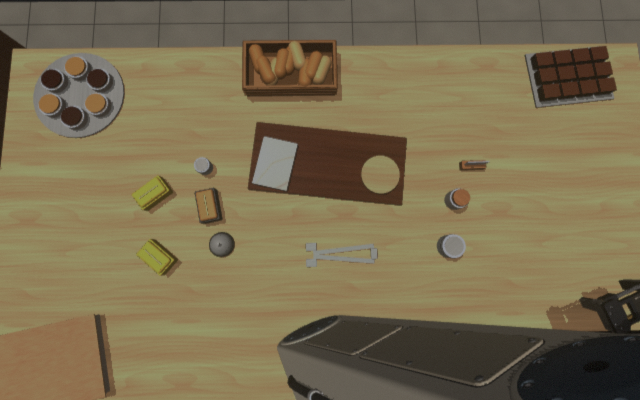

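View pics/scene1.png

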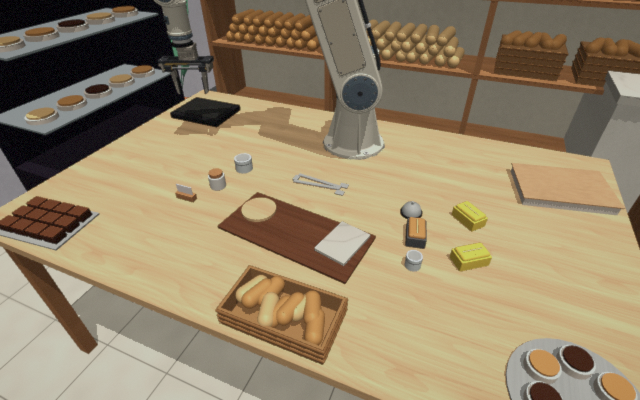

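```bash
python3 - <<'E'
import cv2
a=cv2.imread('pics/top1.png')
cv2.imwrite('pics/c1.png',cv2.resize(a[140:280,130:310],None,fx=4.2,fy=4.2,interpolation=cv2.INTER_CUBIC))
cv2.imwrite('pics/c2.png',cv2.resize(a[130:270,310:490],None,fx=4.2,fy=4.2,interpolation=cv2.INTER_CUBIC))
E
```

```text
(no output)
```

View pics/c1.png

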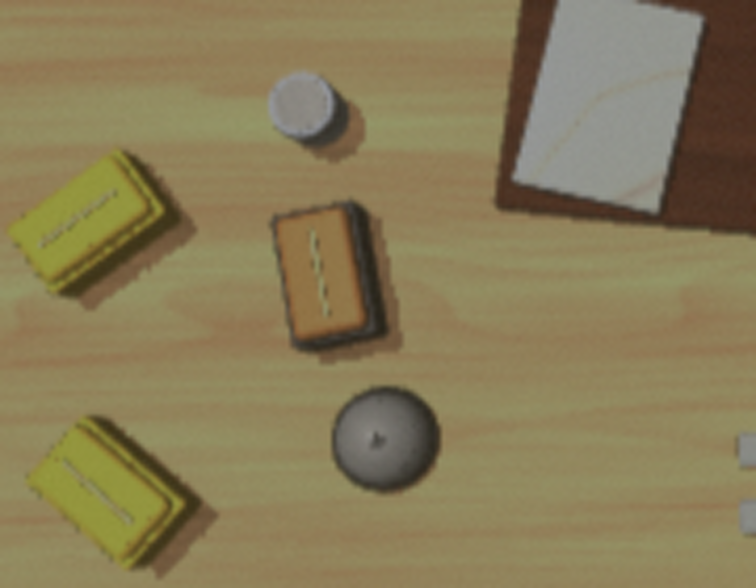

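View pics/c2.png

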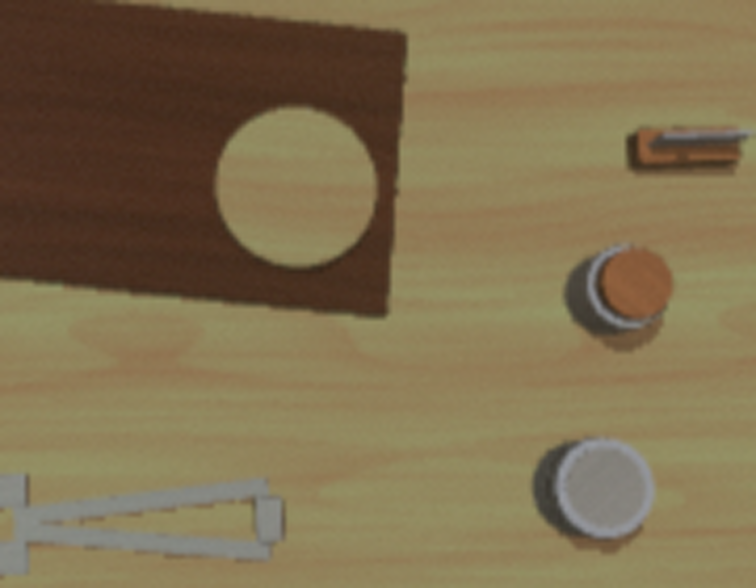

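The dark loaf tin at top px (206,206) is the one meant: it's dark with a loaf, while the ones at (151,191) and (157,257) are yellow. The large tin is at (453,246), the small tin at (202,166), the jar at (459,198), the label holder at (473,165), the bell at (221,244), the slab at (275,163) and the board at (381,174). Next I'll measure them more precisely by segmentation.

```bash
python3 - <<'E'
from h import *
np.set_printoptions(precision=1,suppress=True)
p=eyes.read_camera('top'); im=p['pixels'].astype(int); hsv=cv2.cvtColor(p['pixels'],cv2.COLOR_RGB2HSV)
def blob(mask,seed,r):
    m=np.zeros(mask.shape,np.uint8); x,y=seed; m[y-r:y+r,x-r:x+r]=mask[y-r:y+r,x-r:x+r]
    n,l,s,c=cv2.connectedComponentsWithStats(m); k=1+np.argmax(s[1:,4]); return (l==k).astype(np.uint8)
def hullw(m,z):
    cs,_=cv2.findContours(m,cv2.RETR_EXTERNAL,cv2.CHAIN_APPROX_NONE); c=max(cs,key=cv2.contourArea)[:,0]
    return np.array([ray(p,q,z)[:2] for q in c],np.float32)
for n,uv in dict(plank=(330,150),tbl=(330,230),board=(381,174),slab=(275,163),ltin=(453,246),stin=(202,166),jar=(461,197),label=(470,167),bell=(221,244)).items():
    print(n,im[uv[1],uv[0]],hsv[uv[1],uv[0]])
V=hsv[:,:,2];S=hsv[:,:,1]
# plank: dark + inner
pm=((V<100)&(S>110)).astype(np.uint8); b=blob(pm,(328,163),90)
print('plank',cv2.minAreaRect(hullw(b,12)))
cnt=hullw(((V>110)).astype(np.uint8)*blob(cv2.morphologyEx(b,cv2.MORPH_CLOSE,np.ones((1,1))),(328,163),90)*0+blob((V>110).astype(np.uint8),(381,174),24),24)
print('board',cv2.minEnclosingCircle(cnt))
print('slab',cv2.minAreaRect(hullw(blob(((S<80)&(V>100)).astype(np.uint8),(275,163),33),24)))
for n,s,z in [('ltin',(453,246),50),('stin',(202,166),40)]:
    m=blob(((S<70)&(V>90)).astype(np.uint8),s,18); print(n,m.sum(),cv2.minEnclosingCircle(hullw(m,z)))
jm=blob(((S>125)&(V>100)).astype(np.uint8),(461,197),9); print('jar lid',jm.sum(),cv2.minEnclosingCircle(hullw(jm,62)))
E
```

```text
plank [70 45 29] [ 12 149  70]
tbl [145 134  93] [ 24  91 145]
board [144 121  84] [ 19 106 144]
slab [145 147 139] [ 38  14 147]
ltin [132 129 123] [ 20  17 132]
stin [138 134 128] [ 18  18 138]
jar [136  91  58] [ 13 146 136]
label [125  85  55] [ 13 143 125]
bell [97 92 87] [15 26 97]
plank ((578.2631225585938, 14.956329345703125), (439.3891906738281, 199.96099853515625), 83.0372085571289)
board ((541.6566162109375, -131.10389709472656), 54.33186721801758)
slab ((578.3698120117188, 166.61483764648438), (99.4343032836914, 140.13238525390625), 76.3316650390625)
ltin 466 ((337.7615966796875, -315.9222412109375), 33.16444396972656)
stin 209 ((572.215087890625, 367.0449523925781), 23.190322875976562)
jar lid 207 ((466.95770263671875, -341.5204772949219), 22.460298538208008)
```

```bash
cat > plan.py <<'E'
import sys
from h import *
a=[float(v) for v in sys.argv[1:]]
o=get_obs(); t=o['tcp_pos']; r=o['eef_rot']; y=np.radians(r[2])
print('t',round(o['time'],2),'tcp',np.round(t,1),'rot',np.round(r,2),'F',np.round(o['force'],1),'w',round(o['width'],3),'q',np.round(o['joint_positions'],0))
if a:
    d=np.array(a[:3])+[0,0,171]-t   # target is grasp point
    tx=np.cos(y)*d[0]+np.sin(y)*d[1]; ty=np.sin(y)*d[0]-np.cos(y)*d[1]
    print('dworld',np.round(d,1),' tool units x,y,z: %.3f %.3f %.3f'%(tx/25,ty/25,-d[2]/25))
    if len(a)>3: print('turn units about tool z: %.3f'%(-((a[3]-r[2]+180)%360-180)/6))
E
python3 plan.py 338 -316 120 -97
```

```text
t 1.05 tcp [ 225.9 -582.8  404.7] rot [-180.     -0.    -68.81] F [-0.3  0.4  0.7] w 0.998 q [-69.  20.  94.   0.  66.  -0.]
dworld [ 112.1  266.8 -113.7]  tool units x,y,z: -8.328 -8.037 4.547
turn units about tool z: 4.698
```

Emit:
drive_tool --motion "0 0 0.94 0 0 0 -1; 0 0 0.94 0 0 0 -1; 0 0 0.94 0 0 0 -1; 0 0 0.94 0 0 0 -1; 0 0 0.94 0 0 0 -1" --grip_force 20

```text
time: 1.47
tcp_pos: [225.9, -582.7, 404.7]
eef_rot: [180.0, 0.0, -97.3]
force: [0.4, 0.8, -0.4]
width: 0.996
```

```bash
python3 plan.py 338 -316 130 -97
```

```text
t 1.47 tcp [ 225.9 -582.7  404.7] rot [180.     0.   -97.29] F [ 0.4  0.8 -0.4] w 0.996 q [-69.  20.  94.   0.  66.  28.]
dworld [ 112.1  266.7 -103.7]  tool units x,y,z: -11.152 -3.094 4.146
turn units about tool z: -0.048
```

Emit:
drive_tool --motion "0 0 0 -1 -0.3 0.4 -1; 0 0 0 -1 -0.3 0.4 -1; 0 0 0 -1 -0.3 0.4 -1; 0 0 0 -1 -0.3 0.4 -1; 0 0 0 -1 -0.3 0.4 -1"

```text
time: 1.88
tcp_pos: [278.6, -462.2, 354.3]
eef_rot: [-180.0, -0.0, -97.0]
force: [-0.1, 0.6, -0.0]
width: 1.0
```

Emit:
drive_tool --motion "0 0 0 -1 -0.3 0.4 -1; 0 0 0 -1 -0.3 0.4 -1; 0 0 0 -1 -0.3 0.4 -1; 0 0 0 -1 -0.3 0.4 -1; 0 0 0 -1 -0.3 0.4 -1"

```text
time: 2.3
tcp_pos: [331.2, -342.7, 304.5]
eef_rot: [-180.0, -0.0, -97.0]
force: [0.5, 0.2, 0.3]
width: 0.999
```

```bash
python3 plan.py 338 -316 130 -97; python3 - <<'E'
from h import *
np.set_printoptions(precision=1,suppress=True)
p=snap('wrist','w1'); print(p['extrinsics'],p['intrinsics'])
for t in ['large_tin','jar','label_holder']:
    for b in boxes_of(t,p): print(t,b['conf'],w(p,b['location']),proj(p,w(p,b['location'])))
E
```

```text
t 2.3 tcp [ 331.2 -342.7  304.5] rot [-1.7997e+02 -2.0000e-02 -9.7030e+01] F [0.5 0.2 0.3] w 0.999 q [-46.  15. 117.   0.  49.  51.]
dworld [ 6.8 26.7 -3.5]  tool units x,y,z: -1.092 -0.140 0.138
turn units about tool z: -0.004
[[  -0.1   -1.     0.  -301.1]
 [  -1.     0.1    0.3  354.8]
 [  -0.3    0.    -1.   390.4]
 [   0.     0.     0.     1. ]] [[297.5   0.  321.8]
 [  0.  297.5 196.2]
 [  0.    0.    1. ]]
large_tin 0.77 [ 340.4 -319.8   49.6] [291.3 201.2]
jar 0.92 [ 462.7 -342.6   61.1] [296.1  28.9]
```

View pics/w1.png

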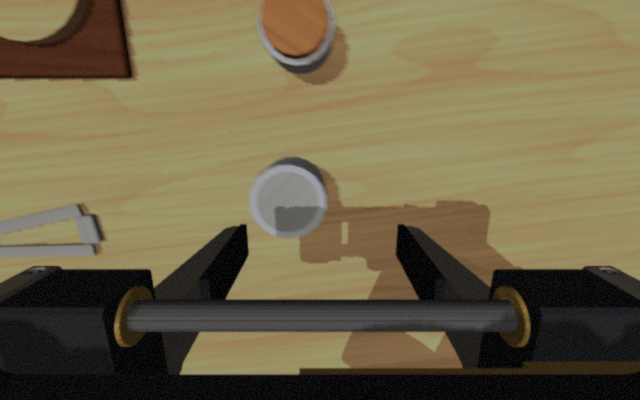

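The wrist view shows the large tin at (288,201) and the jar at (296,20), and the fingers are clear of both. I'll check the tin position from the ellipse centre.

```bash
python3 - <<'E'
from h import *
p=eyes.read_camera('wrist'); print(ray(p,(288.5,201.5),50), ray(p,(297,18),62))
E
python3 plan.py 339 -317 29 -97
```

```text
[ 340.25293722 -318.42995202   50.        ] [ 468.78054965 -344.78601256   62.        ]
t 2.55 tcp [ 331.1 -344.3  305.1] rot [-1.7996e+02 -5.0000e-02 -9.6970e+01] F [ 0.5 -0.2 -0.2] w 0.999 q [-46.  15. 116.  -0.  49.  51.]
dworld [   7.9   27.3 -105.1]  tool units x,y,z: -1.123 -0.180 4.205
turn units about tool z: 0.005
```

Emit:
drive_tool --motion "0 0 0 -0.56 -0.13 0 -1; 0 0 0 -0.56 -0.13 0.4 -1; 0 0 0 0 0 1 -1; 0 0 0 0 0 1 -1; 0 0 0 0 0 1 -1"

```text
time: 2.97
tcp_pos: [341.0, -318.1, 219.7]
eef_rot: [-179.9, -0.1, -97.1]
force: [-0.2, 0.5, 0.2]
width: 1.003
```

Emit:
drive_tool --motion "0 0 0 0 0 0.6 -1; 0 0 0 0 0 0.2 -1; 0 0 0 0 0 0 1; 0 0 0 0 0 0 1; 0 0 0 0 0 0 1"

```text
time: 3.38
tcp_pos: [341.1, -317.6, 200.8]
eef_rot: [-179.9, -0.1, -97.0]
force: [0.3, -0.1, 0.6]
width: 0.805
```

```bash
python3 plan.py 340 -318 29 -97
```

```text
t 3.38 tcp [ 341.1 -317.6  200.8] rot [-1.7991e+02 -7.0000e-02 -9.7040e+01] F [ 0.3 -0.1  0.6] w 0.805 q [-43.  24. 121.  -0.  34.  54.]
dworld [-1.1 -0.4 -0.8]  tool units x,y,z: 0.022 0.041 0.031
turn units about tool z: -0.007
```

Emit:
drive_tool --motion "0 0 0 0 0 0 1; 0 0 0 0 0 0 1; 0 0 0 0 0 0 1; 0 0 0 0 0 0 1; 0 0 0 0 0 -0.2 1"

```text
time: 3.8
tcp_pos: [340.6, -316.7, 204.8]
eef_rot: [180.0, 0.0, -97.0]
force: [0.2, 0.1, -2.3]
width: 0.69
```

Emit:
drive_tool --motion "0 0 0 0 0 -0.5 1; 0 0 0 0 0 -1 1; 0 0 0 -0.5 -0.5 -1 1; 0 0 0 -0.9 -1 0 1; 0 0 0 -0.9 -1 0 1"

```text
time: 4.22
tcp_pos: [410.4, -267.3, 269.2]
eef_rot: [-179.8, -0.1, -97.1]
force: [0.1, -1.1, -3.4]
width: 0.695
```

```bash
python3 plan.py 540.8 -131.5 53.5 -97
```

```text
t 4.22 tcp [ 410.4 -267.3  269.2] rot [-1.7983e+02 -8.0000e-02 -9.7140e+01] F [ 0.1 -1.1 -3.4] w 0.695 q [-33.  19. 117.  -0.  44.  64.]
dworld [130.4 135.8 -44.7]  tool units x,y,z: -6.037 -4.499 1.789
turn units about tool z: -0.024
```

Emit:
drive_tool --motion "0 0 0 -1 -0.75 0 1; 0 0 0 -1 -0.75 0 1; 0 0 0 -1 -0.75 0 1; 0 0 0 -1 -0.75 0 1; 0 0 0 -1 -0.75 0 1"

```text
time: 4.63
tcp_pos: [518.7, -153.2, 267.5]
eef_rot: [180.0, 0.0, -97.0]
force: [0.1, -0.7, -3.2]
width: 0.69
```

Emit:
drive_tool --motion "0 0 0 -0.5 -0.35 0.2 1; 0 0 0 0 0 0.4 1; 0 0 0 0 0 0.4 1; 0 0 0 0 0 0 1; 0 0 0 0 0 0 1"

```text
time: 5.05
tcp_pos: [527.0, -143.9, 241.3]
eef_rot: [179.8, 0.0, -97.1]
force: [0.7, -0.3, -2.9]
width: 0.694
```

```bash
python3 plan.py 541.5 -131.5 53.5 -97; python3 - <<'E'
from h import *
p=snap('wrist','w2')
E
```

```text
t 5.05 tcp [ 527.  -143.9  241.3] rot [ 1.7984e+02  1.0000e-02 -9.7050e+01] F [ 0.7 -0.3 -2.9] w 0.694 q [-15.  26. 110.  -0.  44.  82.]
dworld [ 14.5  12.4 -16.8]  tool units x,y,z: -0.563 -0.514 0.670
turn units about tool z: -0.009
```

View pics/w2.png

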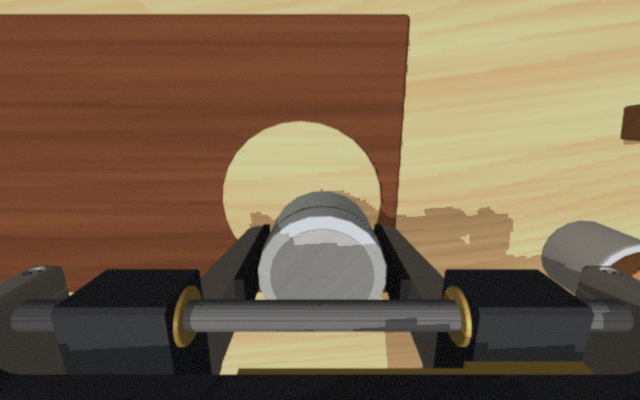

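The tin is held upright, and the disc is visible beyond it (left edge at 223,195, top at 300,121, right at 382,190). I'll cross-check the board centre from these points.

```bash
python3 - <<'E'
from h import *
from scipy.optimize import least_squares
p=eyes.read_camera('wrist')
P=np.array([ray(p,u,24)[:2] for u in [(300,121),(223,195),(382,190),(250,142),(352,139),(230,225)]])
print(least_squares(lambda c:np.hypot(*(P-c).T)-55,P.mean(0)).x, w(p,boxes_of('large_tin',p)[0]['location']))
E
python3 plan.py 541.5 -131.5 53.5 -97
```

```text
[ 543.56463794 -134.38170507] [ 539.94149192 -145.71686324   91.20977258]
t 5.2 tcp [ 527.9 -144.1  242.4] rot [-180.     -0.    -97.08] F [ 0.4 -0.1 -3.1] w 0.692 q [-15.  25. 110.  -0.  44.  82.]
dworld [ 13.6  12.6 -17.9]  tool units x,y,z: -0.569 -0.477 0.718
turn units about tool z: -0.014
```

Emit:
drive_tool --motion "0 0 0 -0.5 -0.52 0 1; 0 0 0 0 0 0.4 1; 0 0 0 0 0 0.25 1; 0 0 0 0 0 0 1; 0 0 0 0 0 0.05 1"

```text
time: 5.62
tcp_pos: [542.1, -132.9, 224.5]
eef_rot: [179.9, 0.0, -97.0]
force: [-6.2, 2.1, 18.4]
width: 0.693
```

```bash
python3 plan.py 542.5 -133 53.5 -97
```

```text
t 5.62 tcp [ 542.1 -132.9  224.5] rot [179.91   0.   -97.02] F [-6.2  2.1 18.4] w 0.693 q [-14.  28. 109.  -0.  43.  83.]
dworld [ 0.4 -0.1 -0. ]  tool units x,y,z: 0.003 -0.018 0.002
turn units about tool z: -0.004
```

Contact with the board is confirmed (18 N). I'll release, retreat and head for the jar at about (468,-343).

Emit:
drive_tool --motion "0 0 0 0 0 -0.04 -1; 0 0 0 0 0 0 -1; 0 0 0 0 0 0 -1; 0 0 0 0 0 -0.4 -1; 0 0 0 0 0 -1 -1"

```text
time: 6.03
tcp_pos: [541.4, -132.4, 259.0]
eef_rot: [179.7, 0.0, -97.0]
force: [-0.2, -0.0, 0.3]
width: 0.998
```

Emit:
drive_tool --motion "0 0 0 0 0 -1 -1; 0 0 0 0 0 -1 -1; 0 0 0 1 0.2 0 -1; 0 0 0 1 0.2 0 -1; 0 0 0 1 0.2 0 -1"

```text
time: 6.45
tcp_pos: [518.5, -205.8, 312.3]
eef_rot: [-179.9, -0.0, -96.9]
force: [-1.0, 0.2, 0.9]
width: 0.999
```

Emit:
drive_tool --motion "0 0 0 1 0.2 0 -1; 0 0 0 1 0.2 0 -1; 0 0 0 1 0.2 0 -1; 0 0 0 0.5 0.2 0 -1; 0 0 0 0 0 0 -1"

```text
time: 6.87
tcp_pos: [487.1, -291.5, 311.3]
eef_rot: [-180.0, -0.0, -97.1]
force: [-0.1, 0.2, -0.7]
width: 1.004
```

```bash
python3 plan.py 467.5 -343 29 -97;python3 - <<'E'
from h import *
p=snap('wrist','w3'); print([(b['conf'],w(p,b['location'])) for b in boxes_of('jar',p)])
p=snap('top','t3'); print([(b['conf'],w(p,b['location'])) for b in boxes_of('large_tin',p)])
E
```

```text
t 6.87 tcp [ 487.1 -291.5  311.3] rot [-1.7998e+02 -4.0000e-02 -9.7150e+01] F [-0.1  0.2 -0.7] w 1.004 q [-31.  21. 105.  -0.  53.  66.]
dworld [ -19.6  -51.5 -111.3]  tool units x,y,z: 2.143 0.521 4.452
turn units about tool z: -0.025
[(0.97, array([ 479.57078931, -335.01038146,   63.71528633]))]
[(0.58, array([ 532.68614977, -125.95939542,   74.73916731]))]
```

View pics/w3.png

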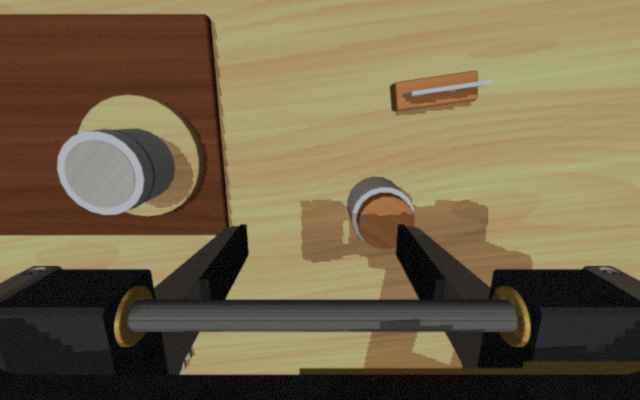

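View pics/t3.png

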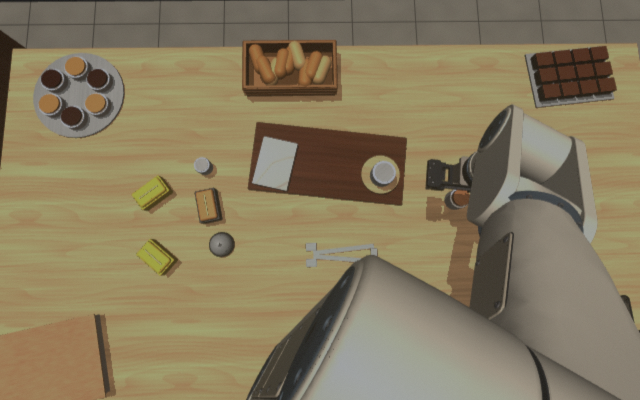

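The tin stands upright on the board: its top is at (383,173) in the top view and (104,172) in the wrist view. The label holder is at about (435,90) and the jar lid at (385,221) in the wrist view.

```bash
cat > circ.py <<'E'
from h import *
def topcirc(p,seed,r,z,smax=70,vmin=90):
    hsv=cv2.cvtColor(p['pixels'],cv2.COLOR_RGB2HSV); m=((hsv[...,1]<smax)&(hsv[...,2]>vmin)).astype(np.uint8)
    x,y=seed; k=np.zeros_like(m); k[y-r:y+r,x-r:x+r]=m[y-r:y+r,x-r:x+r]
    n,l,s,c=cv2.connectedComponentsWithStats(k); j=1+np.argmax(s[1:,4]); k=(l==j).astype(np.uint8)
    cs,_=cv2.findContours(k,cv2.RETR_EXTERNAL,cv2.CHAIN_APPROX_NONE); c=max(cs,key=cv2.contourArea)[:,0]
    return cv2.minEnclosingCircle(np.array([ray(p,q,z)[:2] for q in c],np.float32))
E
python3 - <<'E'
from circ import *
p=eyes.read_camera('top'); print(topcirc(p,(383,173),17,74)); 
p=eyes.read_camera('wrist'); print(ray(p,(101.5,171.5),74), ray(p,(385.5,220.5),62))
for u in [(392,86),(396,111),(479,96),(477,71)]: print('label',u,ray(p,u,24))
E
python3 plan.py 467.5 -343 29 -97
```

```text
((536.7908935546875, -131.03221130371094), 33.759952545166016)
[ 541.95146752 -132.70378956   74.        ] [ 473.78724203 -340.10600325   62.        ]
label (392, 86) [ 578.54361597 -360.25127857   24.        ]
label (396, 111) [ 557.86302658 -362.4771355    24.        ]
label (479, 96) [ 561.62689196 -433.22727553   24.        ]
label (477, 71) [ 581.77914624 -431.22767233   24.        ]
t 7.17 tcp [ 488.5 -288.6  310.8] rot [ 1.800e+02  1.000e-02 -9.695e+01] F [0.2 0.2 0.5] w 1.001 q [-31.  21. 105.   0.  53.  66.]
dworld [ -21.   -54.4 -110.8]  tool units x,y,z: 2.262 0.571 4.431
turn units about tool z: 0.009
```

Emit:
drive_tool --motion "0 0 0 0.75 0.2 0 -1; 0 0 0 0.75 0.2 0 -1; 0 0 0 0.7 0.15 0 -1; 0 0 0 0 0 0.6 -1; 0 0 0 0 0 0 -1"

```text
time: 7.58
tcp_pos: [467.3, -342.1, 294.0]
eef_rot: [179.9, 0.1, -97.0]
force: [-0.2, 0.1, -0.2]
width: 1.004
```

```bash
python3 - <<'E'
from h import *
p=snap('wrist','w4'); 
E
python3 plan.py 470 -342 29 -97
```

```text
t 7.63 tcp [ 467.5 -341.7  294.6] rot [ 1.7987e+02  8.0000e-02 -9.7000e+01] F [-0.3  0.6  0.3] w 1.004 q [-36.  24. 105.   0.  52.  61.]
dworld [  2.5  -0.3 -94.6]  tool units x,y,z: -0.001 -0.099 3.786
turn units about tool z: -0.000
```

View pics/w4.png

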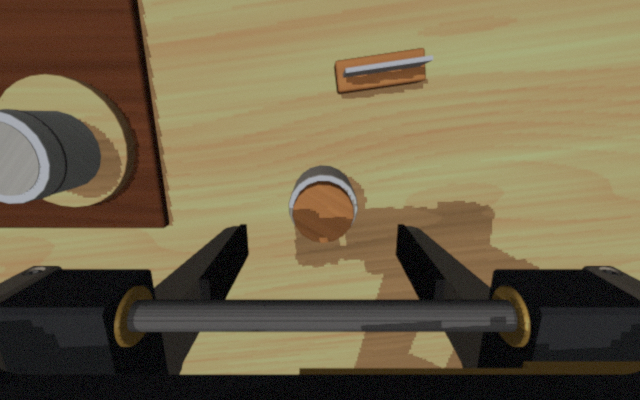

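The jar lid is at (323,212), centred between the fingers, and the label holder is at (382,71).

```bash
python3 - <<'E'
from h import *
p=eyes.read_camera('wrist'); print(ray(p,(323,212),62),[ray(p,u,24)[:2] for u in [(335,70),(339,94),(426,80),(424,48)]])
E
python3 plan.py 470 -342 28 -97
```

```text
[ 471.04360245 -343.86719845   62.        ] [array([ 573.15649269, -365.80385342]), array([ 555.12156843, -367.0212217 ]), array([ 557.20273966, -436.09934406]), array([ 580.45363105, -435.2458828 ])]
t 7.68 tcp [ 467.8 -341.7  295.3] rot [ 1.7992e+02  6.0000e-02 -9.6980e+01] F [-1.   0.4  0.2] w 1.0 q [-36.  23. 105.   0.  52.  61.]
dworld [  2.2  -0.3 -96.3]  tool units x,y,z: 0.002 -0.087 3.852
turn units about tool z: 0.003
```

Emit:
drive_tool --motion "0 0 0 0 -0.1 0.8 -1; 0 0 0 0 0 1 -1; 0 0 0 0 0 1 -1; 0 0 0 0 0 0.7 -1; 0 0 0 0 0 0.25 -1"

```text
time: 8.1
tcp_pos: [470.0, -341.5, 200.0]
eef_rot: [179.8, 0.1, -96.9]
force: [-0.9, -0.2, -0.1]
width: 0.999
```

Emit:
drive_tool --motion "0 0 0 0 0 0 1; 0 0 0 0 0 0 1; 0 0 0 0 0 0 1; 0 0 0 0 0 0 1; 0 0 0 0 0 0 1"

```text
time: 8.52
tcp_pos: [470.6, -343.0, 203.1]
eef_rot: [-179.9, -0.0, -97.0]
force: [0.7, -0.1, -1.2]
width: 0.659
```

Emit:
drive_tool --motion "0 0 0 0 0 0 1; 0 0 0 0 0 0 1; 0 0 0 0 0 0 1; 0 0 0 0 0 -0.2 1; 0 0 0 0 0 -0.5 1"

```text
time: 8.93
tcp_pos: [469.4, -342.3, 218.5]
eef_rot: [179.8, 0.1, -97.0]
force: [-0.5, 0.7, -2.7]
width: 0.606
```

```bash
python3 plan.py 558.4 17.4 100 -97
```

```text
t 8.93 tcp [ 469.4 -342.3  218.5] rot [ 1.7983e+02  9.0000e-02 -9.7020e+01] F [-0.5  0.7 -2.7] w 0.606 q [-36.  30. 107.  -0.  44.  61.]
dworld [ 89.  359.7  52.5]  tool units x,y,z: -14.714 -1.774 -2.100
turn units about tool z: -0.003
```

Emit:
drive_tool --motion "0 0 0 0 0 -1 1; 0 0 0 0 0 -1 1; 0 0 0 -0.5 0 -1 1; 0 0 0 -1 -0.1 -0.6 1; 0 0 0 -1 -0.1 0 1"

```text
time: 9.35
tcp_pos: [483.6, -281.8, 313.7]
eef_rot: [-179.7, -0.1, -97.1]
force: [1.3, -0.8, -3.1]
width: 0.605
```

Emit:
drive_tool --motion "0 0 0 -1 -0.1 0 1; 0 0 0 -1 -0.1 0 1; 0 0 0 -1 -0.1 0 1; 0 0 0 -1 -0.1 0 1; 0 0 0 -1 -0.1 0 1"

```text
time: 9.77
tcp_pos: [510.4, -157.6, 310.2]
eef_rot: [-180.0, -0.0, -97.0]
force: [0.5, -0.3, -4.2]
width: 0.604
```

Emit:
drive_tool --motion "0 0 0 -1 -0.2 0 1; 0 0 0 -1 -0.2 0 1; 0 0 0 -1 -0.2 0 1; 0 0 0 -1 -0.2 0 1; 0 0 0 -1 -0.2 0 1"

```text
time: 10.18
tcp_pos: [550.6, -36.6, 310.2]
eef_rot: [-180.0, -0.0, -97.0]
force: [0.5, -0.2, -2.8]
width: 0.607
```

```bash
python3 plan.py 559 16.5 43 -97
```

```text
t 10.18 tcp [550.6 -36.6 310.2] rot [-179.99   -0.    -97.01] F [ 0.5 -0.2 -2.8] w 0.607 q [ -4.  20. 107.  -0.  52.  93.]
dworld [  8.4  53.1 -96.2]  tool units x,y,z: -2.148 -0.075 3.849
turn units about tool z: -0.002
```

Emit:
drive_tool --motion "0 0 0 -1 0 0 1; 0 0 0 -1 -0.07 0.6 1; 0 0 0 -0.15 0 1 1; 0 0 0 0 0 1 1; 0 0 0 0 0 0.6 1"

```text
time: 10.6
tcp_pos: [558.1, 16.1, 228.1]
eef_rot: [179.9, -0.0, -96.9]
force: [-1.3, 0.3, -2.6]
width: 0.607
```

```bash
python3 plan.py 559 16.5 43 -97;python3 - <<'E'
from h import *
p=snap('wrist','w5')
E
```

```text
t 10.6 tcp [558.1  16.1 228.1] rot [ 1.7989e+02 -2.0000e-02 -9.6930e+01] F [-1.3  0.3 -2.6] w 0.607 q [  1.  28. 109.   0.  43.  98.]
dworld [  0.9   0.4 -14.1]  tool units x,y,z: -0.020 -0.034 0.565
turn units about tool z: 0.011
```

View pics/w5.png

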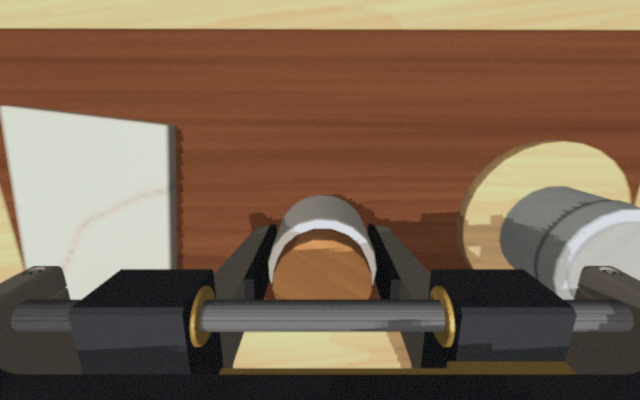

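The jar hangs upright at (322,260), between the slab and the board, and the plank's edge runs parallel. I'll lower it.

Emit:
drive_tool --motion "0 0 0 0 0 0.3 1; 0 0 0 0 0 0.15 1; 0 0 0 0 0 0.04 1; 0 0 0 0 0 0.04 1; 0 0 0 0 0 0 1"

```text
time: 11.07
tcp_pos: [559.2, 15.2, 216.9]
eef_rot: [-179.9, 0.0, -97.0]
force: [0.7, -0.3, -3.6]
width: 0.602
```

Emit:
drive_tool --motion "0 0 0 0 0 0.05 1; 0 0 0 0 0 0.05 1; 0 0 0 0 0 0 1"

```text
time: 11.32
tcp_pos: [559.3, 15.2, 214.8]
eef_rot: [-179.9, 0.0, -97.0]
force: [-2.7, 0.0, 7.6]
width: 0.605
```

Contact made. I'll release, rise, and go to the label holder.

Emit:
drive_tool --motion "0 0 0 0 0 -0.04 -1; 0 0 0 0 0 0 -1; 0 0 0 0 0 0 -1; 0 0 0 0 0 -0.5 -1; 0 0 0 0 0 -1 -1"

```text
time: 11.73
tcp_pos: [557.7, 15.3, 250.8]
eef_rot: [179.7, -0.0, -97.0]
force: [0.6, 0.1, -0.1]
width: 0.946
```

Emit:
drive_tool --motion "0 0 0 0 0 -1 -1; 0 0 0 0 0 -1 -1; 0 0 0 0 0 -0.6 -1; 0 0 0 1 -0.15 0 -1; 0 0 0 1 -0.15 0 -1"

```text
time: 12.15
tcp_pos: [560.7, -35.0, 319.6]
eef_rot: [-179.8, 0.0, -96.9]
force: [-0.0, -0.8, -0.4]
width: 0.999
```

Emit:
drive_tool --motion "0 0 0 1 -0.15 0 -1; 0 0 0 1 -0.15 0 -1; 0 0 0 1 -0.15 0 -1; 0 0 0 1 -0.15 0 -1; 0 0 0 1 -0.15 0 -1"

```text
time: 12.57
tcp_pos: [563.5, -162.8, 318.2]
eef_rot: [-180.0, -0.0, -97.0]
force: [0.1, 0.1, 0.0]
width: 1.005
```

Emit:
drive_tool --motion "0 0 0 1 -0.15 0 -1; 0 0 0 1 -0.15 0 -1; 0 0 0 1 -0.15 0 -1; 0 0 0 1 -0.15 0 -1; 0 0 0 1 -0.15 0 -1"

```text
time: 12.98
tcp_pos: [566.8, -289.2, 318.2]
eef_rot: [-180.0, -0.0, -97.0]
force: [0.6, -0.2, 0.3]
width: 1.001
```

Emit:
drive_tool --motion "0 0 0 1 -0.15 0 -1; 0 0 -1 0 0 0 -1; 0 0 -1 0 0 0 -1; 0 0 -1 0 0 0 -1; 0 0 -1 0 0 0 -1"

```text
time: 13.4
tcp_pos: [567.5, -313.5, 318.0]
eef_rot: [-180.0, -0.0, -72.7]
force: [-0.0, -1.2, 0.2]
width: 1.006
```

Emit:
drive_tool --motion "0 0 -1 0 0 0 -1; 0 0 -1 0 0 0 -1; 0 0 -1 0 0 0 -1; 0 0 -1 0 0 0 -1; 0 0 -1 0 0 0 -1"

```text
time: 13.82
tcp_pos: [567.6, -313.2, 318.1]
eef_rot: [-180.0, -0.0, -42.7]
force: [-1.8, 0.4, 0.6]
width: 0.998
```

Emit:
drive_tool --motion "0 0 -1 0 0 0 -1; 0 0 -1 0 0 0 -1; 0 0 -1 0 0 0 -1; 0 0 -1 0 0 0 -1; 0 0 -1 0 0 0 -1"

```text
time: 14.23
tcp_pos: [567.6, -313.2, 318.1]
eef_rot: [180.0, -0.0, -12.7]
force: [0.2, -1.5, -1.1]
width: 0.999
```

```bash
python3 plan.py 568 -398 13 2.8;python3 - <<'E'
from h import *
p=snap('wrist','w6');print([(b['conf'],w(p,b['location'])) for b in boxes_of('label_holder',p)])
p=snap('top','t6')
E
```

```text
t 14.23 tcp [ 567.6 -313.2  318.1] rot [ 1.7999e+02 -2.0000e-02 -1.2710e+01] F [ 0.2 -1.5 -1.1] w 0.999 q [-29.  27.  95.  -0.  58. -16.]
dworld [   0.4  -84.8 -134.1]  tool units x,y,z: 0.763 3.307 5.365
turn units about tool z: -2.585
[(0.95, array([ 567.54190429, -389.36444201,   20.18930638]))]
```

View pics/w6.png

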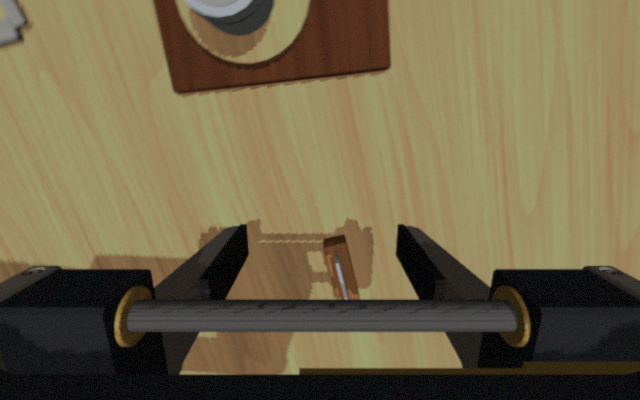

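View pics/t6.png

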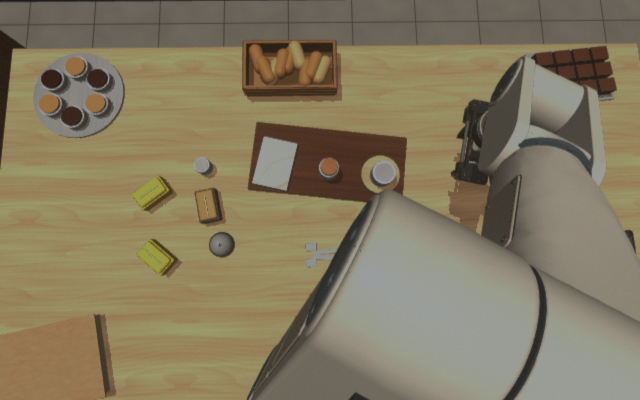

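Top view: the jar stands on the plank at (329,167) and the tin is on the board. Wrist view: the label holder is at (340,265). I'll align with it.

Emit:
drive_tool --motion "0 0 -0.9 0 0 0 -1; 0 0 -0.9 0 0 0 -1; 0 0 -0.8 0 0 0 -1; 0 0 0 -0.1 0.85 0.5 -1; 0 0 0 -0.05 0.85 0.5 -1"

```text
time: 14.8
tcp_pos: [566.2, -355.7, 293.3]
eef_rot: [179.9, -0.1, 2.5]
force: [0.4, -0.9, 0.1]
width: 1.002
```

Emit:
drive_tool --motion "0 0 0 0 0.85 0.5 -1; 0 0 0 0 0.85 0.3 -1; 0 0 0 0 0 0 -1; 0 0 0 0 0 0 -1"

```text
time: 15.13
tcp_pos: [567.4, -399.0, 271.8]
eef_rot: [-180.0, 0.0, 2.3]
force: [0.2, 0.3, -0.4]
width: 0.998
```

```bash
python3 - <<'E'
from h import *
p=snap('wrist','w7');print([(b['conf'],w(p,b['location'])) for b in boxes_of('label_holder',p)])
E
python3 plan.py 568 -398 13 2.8
```

```text
[(0.85, array([ 564.05707204, -396.08448562,   22.38414597]))]
t 15.23 tcp [ 567.7 -397.8  272.6] rot [-1.7998e+02 -1.0000e-02  2.4800e+00] F [ 0.1  0.7 -0.9] w 1.001 q [-35.  34.  90.   0.  56. -38.]
dworld [  0.3  -0.2 -88.6]  tool units x,y,z: 0.012 0.008 3.545
turn units about tool z: -0.053
```

View pics/w7.png

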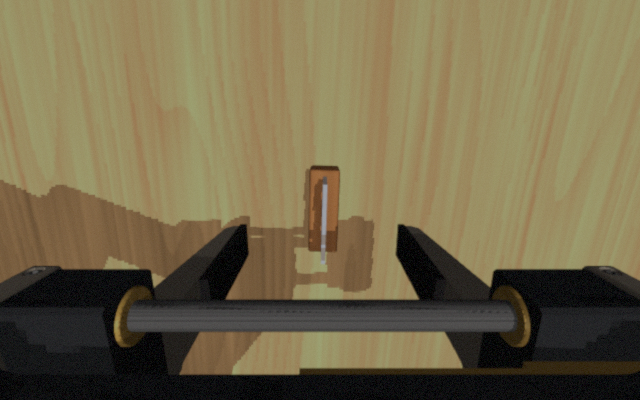

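The holder is centred and aligned between the fingers (foot from (323,167) to (323,249)). The fingertips limit the grasp height to about 22.

```bash
python3 - <<'E'
from h import *
p=eyes.read_camera('wrist');print([ray(p,u,24)[:2] for u in [(312,173),(338,173),(338,250),(308,250),(338,167)]])
E
python3 plan.py 567.8 -398 23 2.8
```

```text
[array([ 559.11169005, -368.70286934]), array([ 579.3326371 , -367.81282576]), array([ 583.14611785, -433.08553248]), array([ 558.07703975, -434.18951676]), array([ 579.05755996, -363.10452109])]
t 15.28 tcp [ 567.8 -397.6  272.8] rot [-1.80e+02 -2.00e-02  2.53e+00] F [-0.8  0.1  0.6] w 1.001 q [-35.  34.  90.   0.  56. -38.]
dworld [ -0.   -0.4 -78.8]  tool units x,y,z: -0.002 0.018 3.153
turn units about tool z: -0.044
```

Emit:
drive_tool --motion "0 0 0 0 0.04 1 -1; 0 0 0 0 0 1 -1; 0 0 0 0 0 0.7 -1; 0 0 0 0 0 0.3 -1; 0 0 0 0 0 0.1 -1"

```text
time: 15.7
tcp_pos: [567.6, -398.3, 193.7]
eef_rot: [-179.9, 0.1, 2.6]
force: [0.5, -1.0, 0.2]
width: 1.001
```

Emit:
drive_tool --motion "0 0 0 0 0 0 1; 0 0 0 0 0 0 1; 0 0 0 0 0 0 1; 0 0 0 0 0 0 1; 0 0 0 0 0 0 1"

```text
time: 16.12
tcp_pos: [568.0, -399.5, 195.6]
eef_rot: [180.0, -0.1, 2.6]
force: [0.4, 0.5, 0.3]
width: 0.661
```

Emit:
drive_tool --motion "0 0 0 0 0 0 1; 0 0 0 0 0 0 1; 0 0 0 0 0 0 1; 0 0 0 0 0 0 1; 0 0 0 0 0 0 1"

```text
time: 16.53
tcp_pos: [567.7, -399.3, 194.6]
eef_rot: [-180.0, 0.0, 2.6]
force: [-0.9, -0.2, 0.0]
width: 0.297
```

Emit:
drive_tool --motion "0 0 0 0 0 0 1; 0 0 0 0 0 0 1; 0 0 0 0 0 0 1; 0 0 0 0 0 0 1; 0 0 0 0 0 0 1"

```text
time: 16.95
tcp_pos: [567.7, -399.3, 194.6]
eef_rot: [-180.0, 0.0, 2.6]
force: [-0.8, 0.9, -0.0]
width: 0.257
```

```bash
python3 plan.py 567.8 -398 23 2.8
```

```text
t 16.95 tcp [ 567.7 -399.3  194.6] rot [-180.      0.      2.59] F [-0.8  0.9 -0. ] w 0.257 q [-35.  39.  92.   0.  49. -38.]
dworld [ 0.1  1.3 -0.6]  tool units x,y,z: 0.005 -0.050 0.024
turn units about tool z: -0.035
```

Emit:
drive_tool --motion "0 0 0 0 0 -0.3 1; 0 0 0 0 0 -1 1; 0 0 0 0 0 -1 1; 0 0 0 0 0 -1 1; 0 0 0.8 0 0 -1 1"

```text
time: 17.37
tcp_pos: [567.6, -399.2, 303.7]
eef_rot: [-180.0, 0.0, -2.1]
force: [0.3, -1.0, -1.3]
width: 0.258
```

Emit:
drive_tool --motion "0 0 0.8 0 0 0 1; 0 0 0 0 -1 0 1; 0 0 0 0 -1 0 1; 0 0 0 0 -1 0 1; 0 0 0 0 -1 0 1"

```text
time: 17.78
tcp_pos: [579.8, -299.1, 302.8]
eef_rot: [180.0, -0.0, -7.0]
force: [0.9, 0.0, -0.7]
width: 0.257
```

Emit:
drive_tool --motion "0 0 0 0 -1 0 1; 0 0 0 0 -1 0 1; 0 0 0 0 -1 0 1; 0 0 0 0 -1 0 1; 0 0 0 0 -1 0 1"

```text
time: 18.2
tcp_pos: [595.2, -174.8, 302.8]
eef_rot: [180.0, -0.0, -7.0]
force: [0.2, 0.2, 0.1]
width: 0.257
```

Emit:
drive_tool --motion "0 0 0 0 -1 0 1; 0 0 0 0 -1 0 1; 0 0 0 0 -1 0 1; 0 0 0 0 -1 0 1; 0 0 0 0 -1 0 1"

```text
time: 18.62
tcp_pos: [610.4, -50.7, 302.8]
eef_rot: [-180.0, -0.0, -7.0]
force: [0.6, -0.1, -0.8]
width: 0.258
```

```bash
python3 plan.py 633.9 8.2 36 -7;python3 - <<'E'
from h import *
p=snap('wrist','w8')
E
```

```text
t 18.62 tcp [610.4 -50.7 302.8] rot [-1.80e+02 -2.00e-02 -7.02e+00] F [ 0.6 -0.1 -0.8] w 0.258 q [ -5.  25. 100.   0.  54.   2.]
dworld [ 23.5  58.9 -95.8]  tool units x,y,z: 0.644 -2.452 3.832
turn units about tool z: -0.003
```

View pics/w8.png

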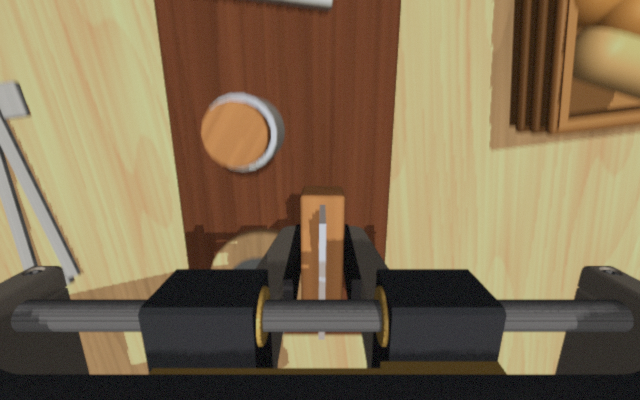

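The holder is held upright at (322,250) and the jar lid is at (235,132). I'll check the jar position and the clearance to the basket.

```bash
python3 - <<'E'
from h import *
p=eyes.read_camera('wrist');print('jar',ray(p,(235.5,132),74),'edge far',ray(p,(398,60),12),ray(p,(390,200),12))
p=eyes.read_camera('top');print('basket',ray(p,(290,96),70)); print('jar',ray(p,(329.5,166),74))
E
```

```text
jar [560.17260286  21.58097551  74.        ] edge far [689.08034275  62.11115573  12.        ] [674.99560261 -59.07387768  12.        ]
basket [755.5698975  118.65830334  70.        ]
jar [554.83893545  13.78082363  74.        ]
```

Emit:
drive_tool --motion "0 0 0 0.2 -0.8 0 1; 0 0 0 0.2 -0.8 0 1; 0 0 0 0.25 -0.85 0.5 1; 0 0 0 0 0 1 1; 0 0 0 0 0 1 1"

```text
time: 19.18
tcp_pos: [635.0, 6.9, 240.3]
eef_rot: [-180.0, -0.2, -7.0]
force: [-0.4, -0.6, -0.4]
width: 0.262
```

Emit:
drive_tool --motion "0 0 0 0 0 0.7 1; 0 0 0 0 0 0.3 1; 0 0 0 0 0 0.1 1; 0 0 0 0 0 0 1; 0 0 0 0 0 0 1"

```text
time: 19.6
tcp_pos: [634.6, 6.4, 213.3]
eef_rot: [-180.0, -0.1, -7.0]
force: [0.3, 0.9, -0.9]
width: 0.259
```

```bash
python3 plan.py 633.9 8.2 36 -7
```

```text
t 19.6 tcp [634.6   6.4 213.3] rot [-1.7999e+02 -9.0000e-02 -7.0500e+00] F [ 0.3  0.9 -0.9] w 0.259 q [  0.  34. 100.  -0.  46.   7.]
dworld [-0.7  1.8 -6.3]  tool units x,y,z: -0.038 -0.068 0.253
turn units about tool z: -0.008
```

Emit:
drive_tool --motion "0 0 0 0 -0.07 0.15 1; 0 0 0 0 0 0.06 1; 0 0 0 0 0 0.04 1; 0 0 0 0 0 0.04 1; 0 0 0 0 0 0 1"

```text
time: 20.02
tcp_pos: [634.5, 8.7, 206.6]
eef_rot: [-180.0, -0.0, -7.0]
force: [-3.7, -0.2, 13.0]
width: 0.261
```

Contact at 13 N. I'll open only part-way, since the jar is nearby, and rise.

Emit:
drive_tool --motion "0 0 0 0 0 -0.03 0.15; 0 0 0 0 0 0 0.15; 0 0 0 0 0 0 0.15; 0 0 0 0 0 -0.3 0.15; 0 0 0 0 0 -0.6 0.15"

```text
time: 20.43
tcp_pos: [633.5, 8.6, 227.0]
eef_rot: [180.0, 0.2, -7.0]
force: [0.1, -0.8, 0.6]
width: 0.427
```

Emit:
drive_tool --motion "0 0 0 0 0 -1 0.15; 0 0 0 0 0 -1 0.15; 0 0 0 0 0 -1 0.15; 0 0 0 0 0 -0.7 -0.5; 0 0 0 0 0 0 -1"

```text
time: 20.85
tcp_pos: [635.6, 8.7, 325.2]
eef_rot: [-180.0, -0.4, -7.0]
force: [0.8, 0.4, 0.7]
width: 0.549
```

```bash
python3 plan.py 455 348 40 -76; python3 - <<'E'
from h import *
p=snap('wrist','w9')
p=snap('top','t9');
a=cv2.imread('pics/t9.png')
cv2.imwrite('pics/c9.png',cv2.resize(a[110:250,180:420],None,fx=3.3,fy=3.3,interpolation=cv2.INTER_CUBIC))
E
```

```text
t 20.85 tcp [635.6   8.7 325.2] rot [-179.95   -0.36   -7.01] F [0.8 0.4 0.7] w 0.549 q [ 1. 26. 96.  0. 58.  8.]
dworld [-180.6  339.3 -114.2]  tool units x,y,z: -8.826 -12.590 4.568
turn units about tool z: 11.498
```

View pics/w9.png

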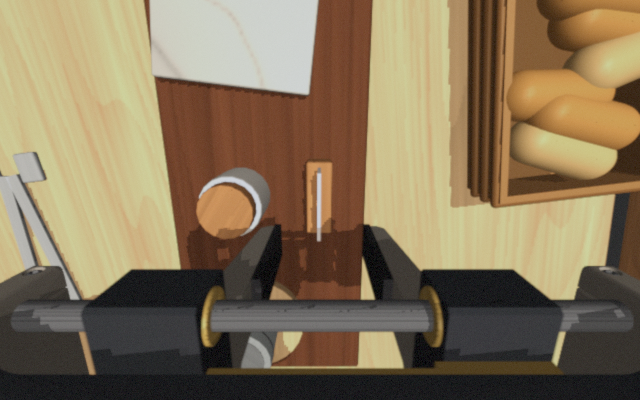

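View pics/c9.png

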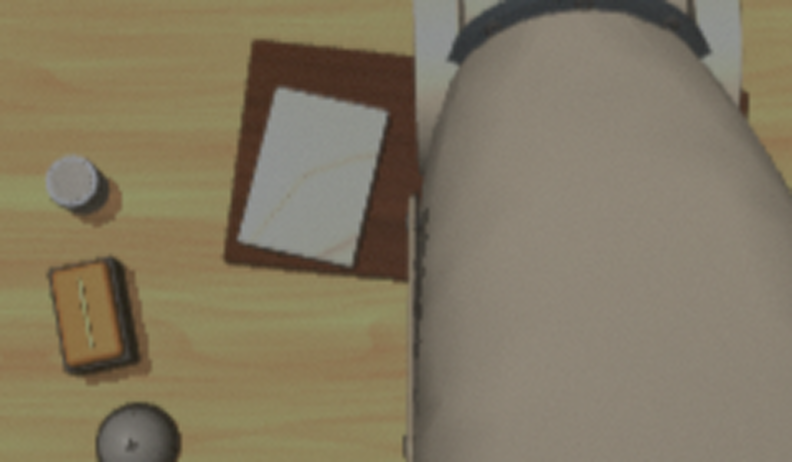

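The label holder stands at (319,198) in the wrist view, clear of the jar. Next is the loaf tin.

Emit:
drive_tool --motion "0 0 0.9 0 0 0 -1; 0 0 0.9 0 0 0 -1; 0 0 0.9 0 0 0 -1; 0 0 0.9 0 0 0 -1; 0 0 0.9 0 0 0 -1"

```text
time: 21.37
tcp_pos: [633.7, 8.6, 318.8]
eef_rot: [179.9, 0.1, -34.3]
force: [-0.0, 0.4, 0.5]
width: 0.991
```

Emit:
drive_tool --motion "0 0 0.9 0 0 0 -1; 0 0 0.9 0 0 0 -1; 0 0 0.9 0 0 0 -1; 0 0 0.9 0 0 0 -1; 0 0 0.9 0 0 0 -1"

```text
time: 21.78
tcp_pos: [633.7, 8.6, 318.7]
eef_rot: [179.8, 0.1, -61.3]
force: [-0.2, 0.1, 0.4]
width: 0.998
```

Emit:
drive_tool --motion "0 0 0.9 0 0 0 -1; 0 0 0.9 0 0 0 -1; 0 0 0.7 0 0 0 -1"

```text
time: 22.03
tcp_pos: [633.7, 8.6, 318.8]
eef_rot: [179.8, 0.0, -76.3]
force: [0.1, 0.0, -0.7]
width: 0.998
```

```bash
python3 plan.py 455 348 130 -76
```

```text
t 22.03 tcp [633.7   8.6 318.8] rot [ 1.7984e+02  4.0000e-02 -7.6290e+01] F [ 0.1  0.  -0.7] w 0.998 q [ 1. 26. 97. -0. 57. 77.]
dworld [-178.7  339.4  -17.8]  tool units x,y,z: -14.881 3.728 0.710
turn units about tool z: -0.049
```

Emit:
drive_tool --motion "0 0 0 -1 0.25 0 -1; 0 0 0 -1 0.25 0 -1; 0 0 0 -1 0.25 0 -1; 0 0 0 -1 0.25 0 -1; 0 0 0 -1 0.25 0 -1"

```text
time: 22.45
tcp_pos: [572.5, 123.1, 318.9]
eef_rot: [179.8, 0.0, -76.0]
force: [0.1, -0.1, -0.4]
width: 1.002
```

Emit:
drive_tool --motion "0 0 0 -1 0.25 0 -1; 0 0 0 -1 0.25 0 -1; 0 0 0 -1 0.25 0 -1; 0 0 0 -1 0.25 0 -1; 0 0 0 -1 0.25 0 -1"

```text
time: 22.87
tcp_pos: [511.9, 236.9, 319.0]
eef_rot: [179.8, -0.0, -76.0]
force: [0.5, 1.1, 0.5]
width: 1.002
```

Emit:
drive_tool --motion "0 0 0 -1 0.25 0.15 -1; 0 0 0 -1 0.25 0.2 -1; 0 0 0 -1 0.25 0.2 -1; 0 0 0 -0.9 0.25 0.15 -1; 0 0 0 -0.9 0.2 0 -1"

```text
time: 23.28
tcp_pos: [453.5, 345.8, 300.7]
eef_rot: [179.8, -0.1, -76.0]
force: [-0.4, -0.0, -0.4]
width: 1.001
```

Emit:
drive_tool --motion "0 0 0 0 0 0 -1; 0 0 0 0 0 0 -1"

```text
time: 23.45
tcp_pos: [454.2, 345.7, 301.7]
eef_rot: [179.9, -0.1, -75.9]
force: [-0.1, 0.0, -1.1]
width: 0.997
```

```bash
python3 plan.py 455 348 40 -76; python3 - <<'E'
from h import *
p=snap('wrist','w10');print([(b['conf'],w(p,b['location'])) for b in boxes_of('loaf_tin',p)])
E
```

```text
t 23.45 tcp [454.2 345.7 301.7] rot [ 1.7987e+02 -6.0000e-02 -7.5890e+01] F [-0.1  0.  -1.1] w 0.997 q [ 37.  22. 105.  -0.  52. 113.]
dworld [  0.8   2.3 -90.7]  tool units x,y,z: -0.081 -0.052 3.629
turn units about tool z: 0.019
[(0.74, array([356.27253724, 491.17893621,  31.62543324])), (0.64, array([501.97883526, 499.08143932,  46.29769142])), (0.58, array([469.79621067, 351.1157294 ,  44.81534104]))]
```

View pics/w10.png

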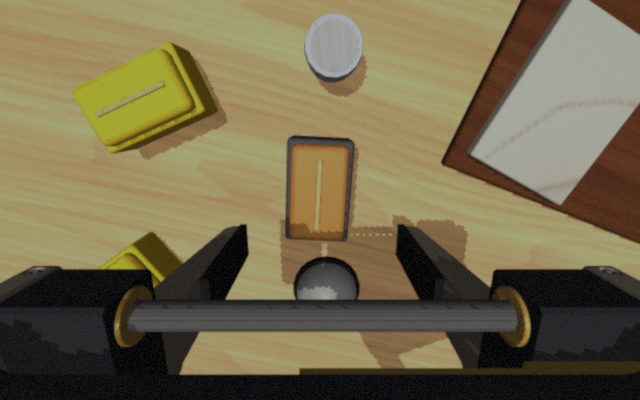

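The dark loaf tin is between the fingers at (320,190) and nearly aligned. The bell is at (326,285), below it. I'll compute the rim.

```bash
python3 - <<'E'
from h import *
p=eyes.read_camera('wrist');c=np.array([ray(p,u,36)[:2] for u in [(287,137),(354,138),(348,241),(285,241)]],np.float32)
print(c,c.mean(0),cv2.minAreaRect(c)); d=(c[0]+c[1]-c[2]-c[3]); print('yaw',np.degrees(np.arctan2(d[1],d[0])), np.linalg.norm(d)/2,[np.degrees(np.arctan2(*(a-b)[::-1])) for a,b in [(c[0],c[3]),(c[1],c[2])]])
E
```

```text
[[503.29633 384.3391 ]
 [515.7201  331.3316 ]
 [427.1709  312.03815]
 [413.56482 366.65247]] [464.93802 348.59033] ((464.6424865722656, 348.9920654296875), (92.2940673828125, 56.258941650390625), 12.291729927062988)
yaw 11.718472 91.03782 [np.float32(11.150423), np.float32(12.291728)]
```

Emit:
drive_tool --motion "0 0 0.35 0 -0.38 0 -1; 0 0 0 0 0 0.9 -1; 0 0 0 0 0 1 -1; 0 0 0 0 0 1 -1; 0 0 0 0 0 0 -1"

```text
time: 24.02
tcp_pos: [463.3, 345.4, 226.7]
eef_rot: [179.7, -0.2, -78.2]
force: [-1.5, -1.4, -1.0]
width: 0.998
```

```bash
python3 plan.py 463 348.3 24 -78; python3 - <<'E'
from h import *
p=snap('wrist','w11')
E
```

```text
t 24.02 tcp [463.3 345.4 226.7] rot [ 1.7965e+02 -1.7000e-01 -7.8190e+01] F [-1.5 -1.4 -1. ] w 0.998 q [ 37.  29. 107.  -0.  45. 115.]
dworld [ -0.3   2.9 -31.7]  tool units x,y,z: -0.115 -0.010 1.266
turn units about tool z: -0.032
```

View pics/w11.png

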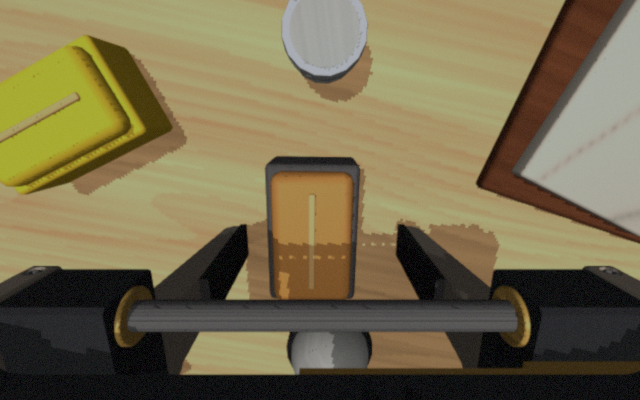

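The tin is aligned with the fingers, about 10 px left of centre. I'll shift slightly and descend.

Emit:
drive_tool --motion "0 0 0 -0.18 0 0.5 -1; 0 0 0 0 0 0.5 -1; 0 0 0 0 0 0.2 -1; 0 0 0 0 0 0 1; 0 0 0 0 0 0 1"

```text
time: 24.48
tcp_pos: [463.4, 352.0, 200.7]
eef_rot: [180.0, -0.0, -78.1]
force: [0.0, 0.2, 0.1]
width: 0.876
```

Emit:
drive_tool --motion "0 0 0 0 0 0 1; 0 0 0 0 0 0 1; 0 0 0 0 0 0 1; 0 0 0 0 0 0 1; 0 0 0 0 0 0 1"

```text
time: 24.9
tcp_pos: [463.5, 352.1, 201.1]
eef_rot: [-180.0, 0.0, -78.1]
force: [0.4, -0.3, 3.4]
width: 0.606
```

Emit:
drive_tool --motion "0 0 0 0 0 0 1; 0 0 0 0 0 0 1; 0 0 0 0 0 0 1" --grip_force 25

```text
time: 25.15
tcp_pos: [463.5, 352.1, 201.1]
eef_rot: [-180.0, 0.0, -78.1]
force: [-0.5, -1.1, 5.9]
width: 0.609
```

```bash
python3 plan.py 463 348.3 24 -78
```

```text
t 25.15 tcp [463.5 352.1 201.1] rot [-1.7997e+02  1.0000e-02 -7.8110e+01] F [-0.5 -1.1  5.9] w 0.609 q [ 37.  32. 107.  -0.  42. 115.]
dworld [-0.5 -3.8 -6.1]  tool units x,y,z: 0.143 0.052 0.245
turn units about tool z: -0.019
```

Emit:
drive_tool --motion "0 0 0 0 0 -0.3 1; 0 0 0 0 0 -0.8 1; 0 0 0 0 0 -1 1; 0 0 0 0 0 -1 1; 0 0 0 0 0 -0.7 1"

```text
time: 25.57
tcp_pos: [463.4, 352.1, 297.7]
eef_rot: [-180.0, 0.0, -78.1]
force: [0.8, 0.3, -2.2]
width: 0.608
```

Emit:
drive_tool --motion "0 0 0.86 0 0 0 1; 0 0 0.86 0 0 0 1; 0 0 0.86 0 0 0 1; 0 0 0.86 0 0 0 1; 0 0 0.83 0 0 0 1"

```text
time: 25.98
tcp_pos: [463.1, 351.8, 295.7]
eef_rot: [180.0, -0.0, -104.0]
force: [-0.3, 0.1, -2.8]
width: 0.605
```

```bash
python3 plan.py 578.4 166.6 54 -103.7
```

```text
t 25.98 tcp [463.1 351.8 295.7] rot [ 1.7997e+02 -3.0000e-02 -1.0399e+02] F [-0.3  0.1 -2.8] w 0.605 q [ 37.  24. 104.   0.  52. 141.]
dworld [ 115.3 -185.2  -70.7]  tool units x,y,z: 6.074 -6.268 2.829
turn units about tool z: -0.049
```

Emit:
drive_tool --motion "0 0 0 0.9 -0.93 0 1; 0 0 0 0.9 -0.93 0 1; 0 0 0 0.9 -0.93 0 1; 0 0 0 0.9 -0.93 0 1; 0 0 0 0.9 -0.93 0 1"

```text
time: 26.4
tcp_pos: [549.9, 213.8, 295.7]
eef_rot: [180.0, -0.0, -103.7]
force: [0.9, 0.3, -3.6]
width: 0.61
```

Emit:
drive_tool --motion "0 0 0 0.9 -0.9 0.3 1; 0 0 0 0.6 -0.6 0.5 1; 0 0 0 0 0 0.7 1; 0 0 0 0 0 0 1; 0 0 0 0 0 0 1"

```text
time: 26.82
tcp_pos: [576.5, 169.5, 257.4]
eef_rot: [179.8, -0.1, -103.8]
force: [0.4, 1.0, -2.6]
width: 0.61
```

```bash
python3 plan.py 578.4 166.6 54 -103.7; python3 - <<'E'
from h import *
p=snap('wrist','w12')
E
```

```text
t 26.82 tcp [576.5 169.5 257.4] rot [ 1.7985e+02 -7.0000e-02 -1.0377e+02] F [ 0.4  1.  -2.6] w 0.61 q [ 16.  28. 103.   0.  49. 120.]
dworld [  1.9  -2.9 -32.4]  tool units x,y,z: 0.095 -0.102 1.298
turn units about tool z: -0.012
```

View pics/w12.png

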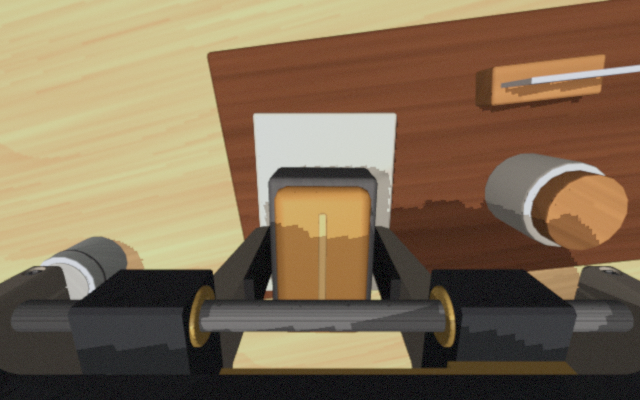

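The loaf tin is aligned over the slab (slab far corners (254,113) and (396,113)). I'll check the geometry.

```bash
python3 - <<'E'
from h import *
p=eyes.read_camera('wrist'); o=get_obs(); t=o['tcp_pos']; print(t)
a=np.array([ray(p,u,24)[:2] for u in [(254,113),(396,113)]]); n=np.radians(-13.7); ax=np.array([np.cos(n),np.sin(n)]);
print('slab',a,a.mean(0)-70*ax)
z=t[2]-201.1+36
b=np.array([ray(p,u,z)[:2] for u in [(272,179),(377,179)]]);print('tin at rim',b,b.mean(0)-45*ax, 'and row170', np.array([ray(p,u,z)[:2] for u in [(275,170),(374,170)]]).mean(0)-45*ax)
E
```

```text
[576.98955492 170.4095911  258.82881837]
slab [[661.0884258  196.60394568]
 [637.84049074 101.13746483]] [581.45601987 165.44937548]
tin at rim [[624.952968   182.56900273]
 [612.66171764 132.16951446]] [575.08763242 168.02697517] and row170 [579.46406148 166.9733205 ]
```

Emit:
drive_tool --motion "0 0 0 0.11 -0.13 0.5 1; 0 0 0 0 0 0.5 1; 0 0 0 0 0 0.2 1; 0 0 0 0 0 0 1; 0 0 0 0 0 0 1"

```text
time: 27.33
tcp_pos: [579.3, 166.5, 227.4]
eef_rot: [179.9, -0.0, -103.7]
force: [-0.5, 0.4, -2.9]
width: 0.607
```

Emit:
drive_tool --motion "0 0 0 0 0 0.05 1; 0 0 0 0 0 0.05 1; 0 0 0 0 0 0.04 1; 0 0 0 0 0 0 1"

```text
time: 27.67
tcp_pos: [579.8, 166.4, 225.2]
eef_rot: [-180.0, 0.0, -103.7]
force: [-1.1, 0.1, 0.8]
width: 0.607
```

Touching. I'll release and rise.

Emit:
drive_tool --motion "0 0 0 0 0 0.04 1; 0 0 0 0 0 0 -1; 0 0 0 0 0 0 -1; 0 0 0 0 0 0 -1; 0 0 0 0 0 -0.3 -1"

```text
time: 28.08
tcp_pos: [579.1, 166.2, 230.3]
eef_rot: [179.9, -0.1, -103.7]
force: [-0.2, -0.1, 0.0]
width: 0.874
```

Emit:
drive_tool --motion "0 0 0 0 0 -0.7 -1; 0 0 0 0 0 -1 -1; 0 0 0 0 0 -1 -1; 0 0 0 0 0 -0.5 -1; 0 0 0 0 0 0 -1"

```text
time: 28.5
tcp_pos: [580.7, 166.7, 314.5]
eef_rot: [-179.7, 0.2, -103.7]
force: [1.2, -0.4, 0.1]
width: 1.002
```

```bash
python3 plan.py 572 367 130 -103.7
```

```text
t 28.5 tcp [580.7 166.7 314.5] rot [-1.7973e+02  1.6000e-01 -1.0373e+02] F [ 1.2 -0.4  0.1] w 1.002 q [ 16.  24. 101.   0.  55. 120.]
dworld [ -8.7 200.3 -13.5]  tool units x,y,z: -7.701 2.240 0.540
turn units about tool z: -0.005
```

Emit:
drive_tool --motion "0 0 0 -1 0.3 0 -1; 0 0 0 -1 0.3 0 -1; 0 0 0 -1 0.3 0 -1; 0 0 0 -1 0.3 0 -1; 0 0 0 -1 0.3 0 -1"

```text
time: 28.92
tcp_pos: [572.3, 297.6, 309.7]
eef_rot: [179.9, -0.1, -103.7]
force: [-0.7, -0.1, -0.3]
width: 0.999
```

Emit:
drive_tool --motion "0 0 0 -1 0.3 0 -1; 0 0 0 -1 0.3 0 -1; 0 0 0 -0.7 0.1 0 -1; 0 0 0 0 0 0 -1; 0 0 0 0 0 0 -1"

```text
time: 29.33
tcp_pos: [571.4, 366.9, 309.6]
eef_rot: [179.9, -0.1, -103.6]
force: [-0.0, 0.7, -1.1]
width: 1.001
```

```bash
python3 plan.py 572 367 29 -103.7; python3 - <<'E'
from h import *
p=snap('wrist','w13');print([(b['conf'],w(p,b['location'])) for b in boxes_of('small_tin',p)])
p=snap('top','t13')
E
```

```text
t 29.33 tcp [571.4 366.9 309.6] rot [ 1.7993e+02 -9.0000e-02 -1.0364e+02] F [-0.   0.7 -1.1] w 1.001 q [ 33.  30.  91.  -0.  59. 136.]
dworld [ 6.000e-01  1.000e-01 -1.096e+02]  tool units x,y,z: -0.012 -0.023 4.384
turn units about tool z: 0.010
[(0.72, array([575.1735106 , 360.59422825,  40.08705498]))]
```

View pics/w13.png

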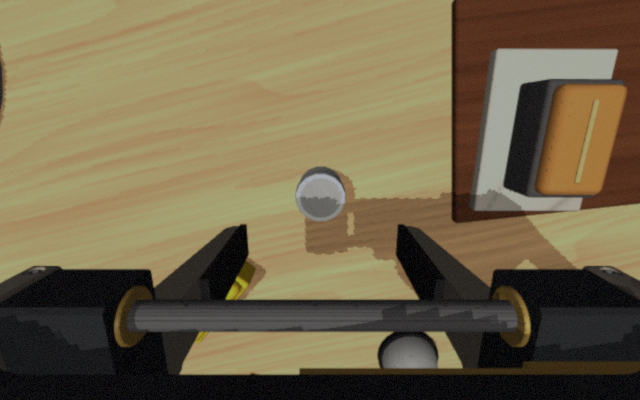

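View pics/t13.png

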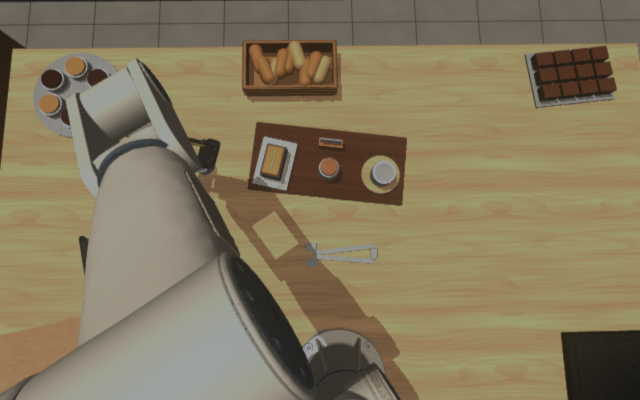

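The small tin is at (320,197), between the fingers. In the top view the loaf tin sits on the slab at (274,161), with the jar, label holder and large tin in place.

```bash
python3 - <<'E'
from circ import *
p=eyes.read_camera('wrist');print(ray(p,(320.5,198.5),40))
p=eyes.read_camera('top');print(topcirc(p,(384,173),17,74))
E
python3 plan.py 573 366 24 -103.7
```

```text
[575.65512904 364.04434917  40.        ]
((536.7908935546875, -131.03221130371094), 33.759952545166016)
t 29.58 tcp [572.  365.3 310.9] rot [ 1.7998e+02 -3.0000e-02 -1.0379e+02] F [-0.3  0.2  0.4] w 0.999 q [ 32.  30.  91.  -0.  59. 136.]
dworld [   1.     0.7 -115.9]  tool units x,y,z: -0.037 -0.032 4.637
turn units about tool z: -0.016
```

Emit:
drive_tool --motion "0 0 0 0 -0.06 1 -1; 0 0 0 0 0 1 -1; 0 0 0 0 0 1 -1; 0 0 0 0 0 1 -1; 0 0 0 0 0 0.35 -1"

```text
time: 30.0
tcp_pos: [572.4, 364.5, 199.1]
eef_rot: [179.8, -0.2, -103.8]
force: [-0.7, -0.2, -0.2]
width: 0.998
```

Emit:
drive_tool --motion "0 0 0 0 0 0.1 -1; 0 0 0 0 0 0 1; 0 0 0 0 0 0 1; 0 0 0 0 0 0 1; 0 0 0 0 0 0 1" --grip_force 20

```text
time: 30.42
tcp_pos: [573.9, 366.4, 201.5]
eef_rot: [-179.9, 0.1, -103.7]
force: [-0.9, -0.1, 0.2]
width: 0.729
```

Emit:
drive_tool --motion "0 0 0 0 0 0 1; 0 0 0 0 0 0 1; 0 0 0 0 0 0 1; 0 0 0 0 0 0 1; 0 0 0 0 0 0 1"

```text
time: 30.83
tcp_pos: [573.4, 366.2, 200.2]
eef_rot: [-180.0, 0.0, -103.7]
force: [-0.8, -0.1, 3.0]
width: 0.474
```

Emit:
drive_tool --motion "0 0 0 0 0 0 1; 0 0 0 0 0 0 1"

```text
time: 31.0
tcp_pos: [573.4, 366.2, 200.2]
eef_rot: [-180.0, 0.0, -103.7]
force: [-0.9, -0.6, 5.4]
width: 0.478
```

Emit:
drive_tool --motion "0 0 0 0 0 -0.3 1; 0 0 0 0 0 -1 1; 0 0 0 0 0 -1 1; 0 0 0 0 0 -1 1; 0 0 0 0 0 -1 1"

```text
time: 31.42
tcp_pos: [573.1, 365.9, 308.5]
eef_rot: [180.0, -0.0, -103.7]
force: [0.5, -0.1, -0.5]
width: 0.472
```

Emit:
drive_tool --motion "0 0 0 0.5 -0.1 -0.2 1; 0 0 0 1 -0.17 0 1; 0 0 0 1 -0.17 0 1; 0 0 0 1 -0.17 0 1; 0 0 0 1 -0.17 0 1"

```text
time: 31.83
tcp_pos: [564.8, 250.2, 311.5]
eef_rot: [179.9, -0.1, -103.7]
force: [0.8, -0.1, -0.9]
width: 0.472
```

Emit:
drive_tool --motion "0 0 0 1 -0.17 0 1; 0 0 0 1 -0.17 0 1; 0 0 0 1 -0.17 0 1; 0 0 0 1 -0.17 0 1; 0 0 0 1 -0.17 0 1"

```text
time: 32.25
tcp_pos: [555.6, 123.7, 311.5]
eef_rot: [179.9, -0.0, -103.7]
force: [0.1, -0.4, -1.6]
width: 0.478
```

Emit:
drive_tool --motion "0 0 0 1 -0.17 0 1; 0 0 0 1 -0.17 0 1; 0 0 0 1 -0.17 0 1; 0 0 0 1 -0.17 0 1; 0 0 0 1 -0.17 0 1"

```text
time: 32.67
tcp_pos: [546.4, -2.6, 311.6]
eef_rot: [179.9, -0.0, -103.7]
force: [-0.5, 0.6, -0.7]
width: 0.476
```

Emit:
drive_tool --motion "0 0 0 1 -0.17 0 1; 0 0 0 1 -0.17 0 1; 0 0 0 0.7 -0.17 0 1; 0 0 0 0 0 0 1; 0 0 0 0 0 0 1"

```text
time: 33.08
tcp_pos: [543.1, -70.4, 311.7]
eef_rot: [179.9, -0.0, -103.9]
force: [-1.0, 0.1, -1.5]
width: 0.475
```

```bash
python3 plan.py 541 -132.5 103.5 -103.7; python3 - <<'E'
from h import *
p=snap('wrist','w14')
E
```

```text
t 33.08 tcp [543.1 -70.4 311.7] rot [ 1.7993e+02 -1.0000e-02 -1.0386e+02] F [-1.   0.1 -1.5] w 0.475 q [ -8.  20. 108.   0.  53.  96.]
dworld [ -2.1 -62.1 -37.2]  tool units x,y,z: 2.431 -0.513 1.490
turn units about tool z: -0.027
```

View pics/w14.png

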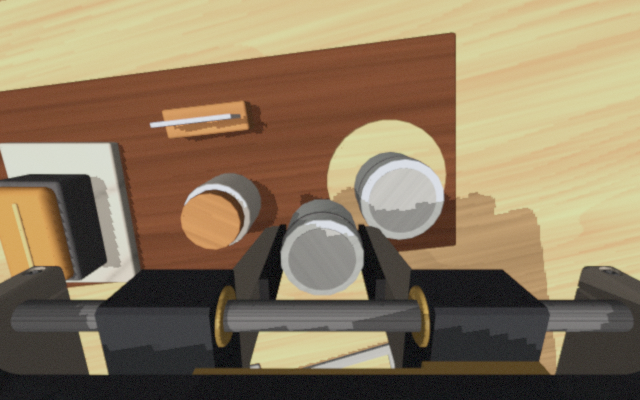

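The large tin's top is at (401,196) and the held small tin's top is at (322,254). I'll compute both.

```bash
python3 - <<'E'
from h import *
p=eyes.read_camera('wrist');t=get_obs()['tcp_pos'];print(t, ray(p,(401.5,196.5),74), ray(p,(322,255),t[2]-160.2))
E
python3 plan.py 541 -132.5 103.5 -103.7
```

```text
[543.43884366 -69.11587395 311.96934501] [ 542.95117155 -132.81446455   74.        ] [547.79568369 -71.84277065 151.76934501]
t 33.18 tcp [543.4 -69.1 312. ] rot [ 1.7995e+02  1.0000e-02 -1.0375e+02] F [ 0.1  0.3 -0.8] w 0.47 q [ -7.  20. 108.   0.  53.  96.]
dworld [ -2.4 -63.4 -37.5]  tool units x,y,z: 2.486 -0.508 1.499
turn units about tool z: -0.008
```

Emit:
drive_tool --motion "0 0 0 0.8 -0.16 0 1; 0 0 0 0.8 -0.16 0 1; 0 0 0 0.85 -0.15 0.4 1; 0 0 0 0 0 0.6 1; 0 0 0 0 0 0 1"

```text
time: 33.6
tcp_pos: [539.8, -131.3, 285.2]
eef_rot: [179.8, 0.0, -103.7]
force: [-0.3, 0.4, -0.4]
width: 0.474
```

```bash
python3 plan.py 541 -132.5 103.5 -103.7; python3 - <<'E'
from h import *
p=snap('wrist','w15');p=snap('scene','s15')
a=cv2.imread('pics/s15.png'); cv2.imwrite('pics/s15c.png',cv2.resize(a[140:280,180:400],None,fx=3.5,fy=3.5,interpolation=cv2.INTER_CUBIC))
E
```

```text
t 33.6 tcp [ 539.8 -131.3  285.2] rot [ 1.7980e+02  1.0000e-02 -1.0374e+02] F [-0.3  0.4 -0.4] w 0.474 q [-14.  22. 108.   0.  50.  90.]
dworld [  1.2  -1.2 -10.7]  tool units x,y,z: 0.034 -0.058 0.429
turn units about tool z: -0.007
```

View pics/w15.png

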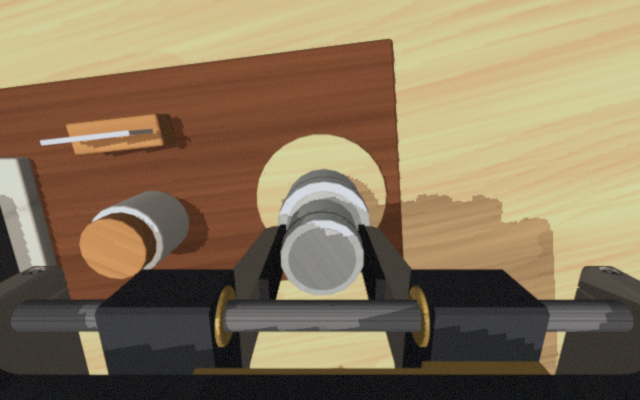

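View pics/s15c.png

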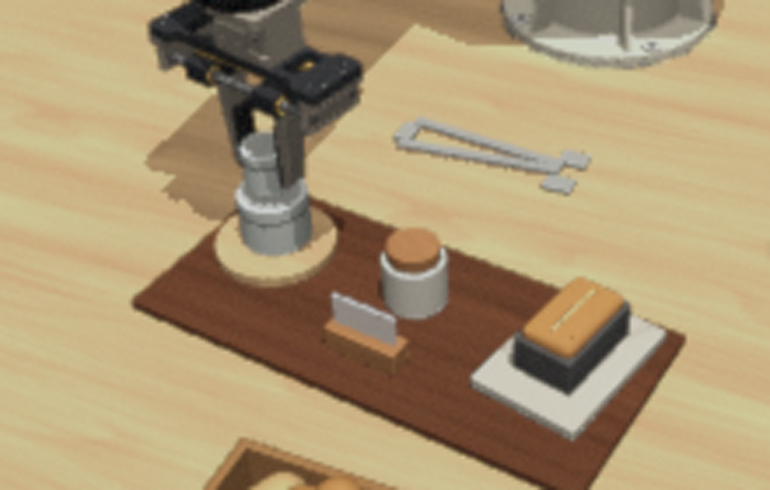

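In the scene view the small tin looks a bit left of the large tin's axis (crop (262,150) against (273,197)). I'll check numerically whether that is only perspective.

```bash
python3 - <<'E'
from h import *
p=eyes.read_camera('scene')
g=lambda u:(180+u[0]/3.5,140+u[1]/3.5)
a=cv2.imread('pics/s15.png'); cv2.imwrite('pics/s15d.png',cv2.resize(a[165:225,235:285],None,fx=10,fy=10,interpolation=cv2.INTER_CUBIC))
for X in [(541,-132,74),(541,-132,24),(541,-132,86),(541,-132,126)]: print(X,proj(p,X))
print(ray(p,g((274,195)),74),ray(p,g((261,150)),126))
pp=eyes.read_camera('wrist'); t=get_obs()['tcp_pos']; print(t,ray(pp,(322,255),t[2]-160.2), proj(pp,(541.5,-132.5,74)))
E
```

```text
(541, -132, 74) [256.89071717 194.28140713]
(541, -132, 24) [258.65614718 206.77504491]
(541, -132, 86) [256.45285266 191.18271695]
(541, -132, 126) [254.95148861 180.55782758]
[ 545.6931662  -124.28487113   74.        ] [ 551.74941798 -126.92289453  126.        ]
[ 541.02729736 -130.78281422  287.89980524] [ 545.59136829 -132.96067419  127.69980524] [322.61573561 225.11714039]
```

View pics/s15d.png

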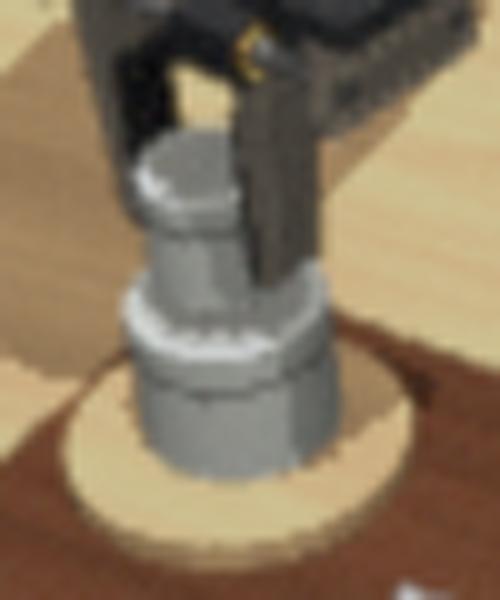

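It agrees within a few mm: predicted small-top pixel (255,180.6), observed about (255,182). I'll lower it.

Emit:
drive_tool --motion "0 0 0 0 0 0.3 1; 0 0 0 0 0 0.1 1; 0 0 0 0 0 0 1; 0 0 0 0 0 0.04 1; 0 0 0 0 0 0.04 1"

```text
time: 34.22
tcp_pos: [540.8, -131.6, 275.5]
eef_rot: [-180.0, 0.0, -103.7]
force: [-0.1, -0.6, -1.3]
width: 0.474
```

Emit:
drive_tool --motion "0 0 0 0 0 0.04 1; 0 0 0 0 0 0 1; 0 0 0 0 0 0 1"

```text
time: 34.47
tcp_pos: [540.8, -131.7, 274.4]
eef_rot: [180.0, -0.0, -103.7]
force: [-0.3, -0.4, -0.3]
width: 0.476
```

Emit:
drive_tool --motion "0 0 0 0 0 0.03 1; 0 0 0 0 0 0.03 1; 0 0 0 0 0 0 1"

```text
time: 34.72
tcp_pos: [540.9, -131.8, 274.2]
eef_rot: [-180.0, 0.0, -103.7]
force: [-4.3, 1.1, 13.7]
width: 0.471
```

Contact. I'll release, rise and withdraw towards the robot.

Emit:
drive_tool --motion "0 0 0 0 0 -0.04 -1; 0 0 0 0 0 0 -1; 0 0 0 0 0 0 -1; 0 0 0 0 0 0 -1; 0 0 0 0 0 0 -1"

```text
time: 35.13
tcp_pos: [540.8, -131.7, 273.8]
eef_rot: [180.0, 0.0, -103.7]
force: [-0.3, -0.3, 0.0]
width: 0.818
```

Emit:
drive_tool --motion "0 0 0 0 0 -0.4 -1; 0 0 0 0 0 -0.8 -1; 0 0 0 0 0 -1 -1; 0 0 0 0 0 -1 -1; 0 0 0 0 0 -1 -1"

```text
time: 35.55
tcp_pos: [540.6, -131.7, 380.6]
eef_rot: [180.0, -0.0, -103.7]
force: [0.6, -0.6, -0.6]
width: 1.003
```

Emit:
drive_tool --motion "0 0 0 1 0.5 0 -1; 0 0 0 1 0.5 0 -1; 0 0 0 1 0.5 0 -1; 0 0 0 1 0.5 0 -1; 0 0 0 1 0.5 0 -1"

```text
time: 35.97
tcp_pos: [449.4, -239.0, 379.7]
eef_rot: [-180.0, -0.0, -103.7]
force: [0.8, 0.0, 0.2]
width: 0.995
```

Emit:
drive_tool --motion "0 0 0 1 0.5 0 -1; 0 0 0 1 0.5 0 -1; 0 0 0 1 0.5 0 -1; 0 0 0 0 0 0 -1; 0 0 0 0 0 0 -1"

```text
time: 36.38
tcp_pos: [395.5, -303.0, 379.5]
eef_rot: [-180.0, -0.0, -103.9]
force: [-0.6, 0.5, 0.4]
width: 1.001
```

```bash
python3 plan.py; python3 - <<'E'
from circ import *
p=snap('scene','s16');a=cv2.imread('pics/s16.png'); cv2.imwrite('pics/s16c.png',cv2.resize(a[150:290,200:430],None,fx=3.4,fy=3.4,interpolation=cv2.INTER_CUBIC))
p=snap('top','t16');a=cv2.imread('pics/t16.png'); cv2.imwrite('pics/t16c.png',cv2.resize(a[110:270,140:420],None,fx=2.85,fy=2.85,interpolation=cv2.INTER_CUBIC))
a=a[115:210,240:415]; cv2.imwrite('pics/t16d.png',cv2.resize(a,None,fx=4.5,fy=4.5,interpolation=cv2.INTER_CUBIC))
print('bell',[(b['conf'],w(p,b['location'])) for b in boxes_of('bell',p)])
E
```

```text
t 36.38 tcp [ 395.5 -303.   379.5] rot [-179.97   -0.   -103.89] F [-0.6  0.5  0.4] w 1.001 q [-38.  11. 110.   0.  59.  66.]
bell [(0.97, array([351.17397648, 308.73230232,  32.60760115]))]
```

View pics/s16c.png

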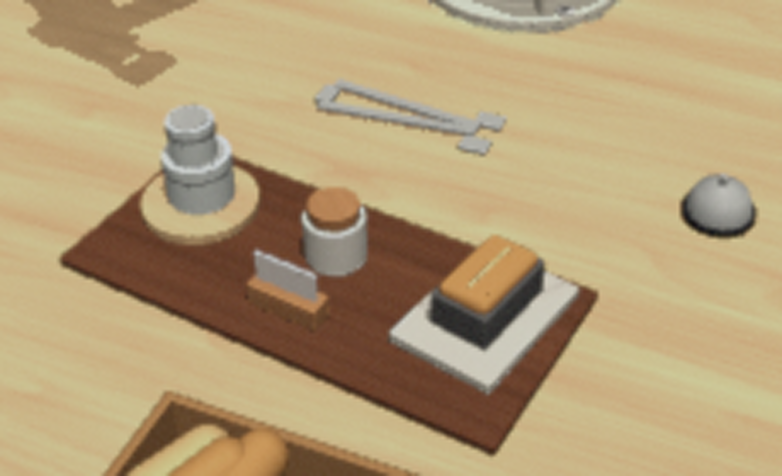

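View pics/t16d.png

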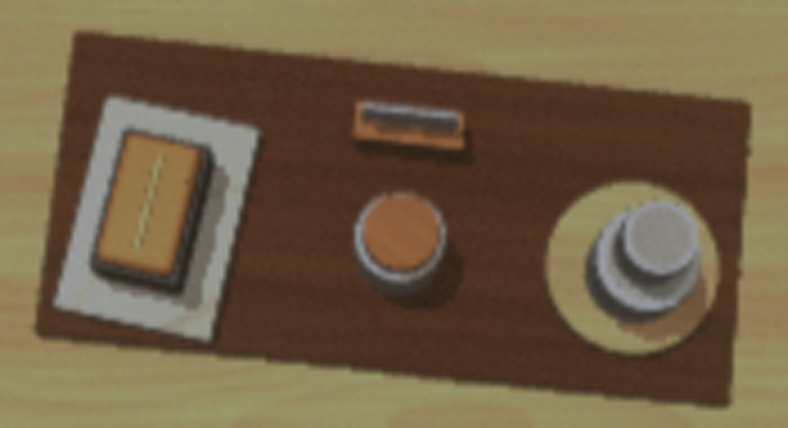

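View pics/t16c.png

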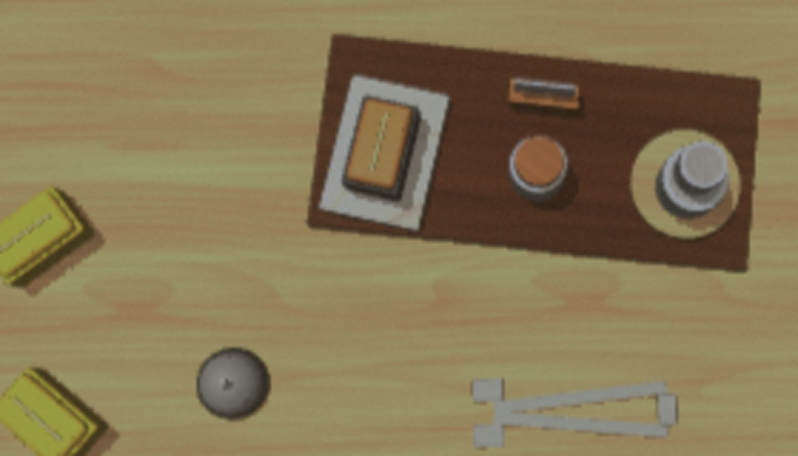

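All five items stand upright and the bell is where it was (351,309 against 352,308 at first). I'll do a last numeric check in the plank frame.

```bash
python3 - <<'E'
from h import *
np.set_printoptions(precision=1,suppress=True)
c=np.array([578.3,15.0]); yw=np.radians(-6.96); R=np.array([[np.cos(yw),np.sin(yw)],[-np.sin(yw),np.cos(yw)]])
p=eyes.read_camera('top')
pts=dict(small=((661,240),114),jar=((402,231),74),loaf=((155,200),70),label=((410,125),36),board=((633,267),24),slab=((157,220),24))
for n,(u,z) in pts.items():
    X=ray(p,(240+u[0]/4.5-.4,115+u[1]/4.5-.4),z); print(n,X[:2],'plank',R@(X[:2]-c))
p=eyes.read_camera('scene'); g=lambda u:(200+u[0]/3.4-.4,150+u[1]/3.4-.4)
for n,u,z in [('small',(190.5,123),114),('large',(198,158),74),('board',(200,203),24),('jar',(334,208),74)]:
    X=ray(p,g(u),z); print('scene',n,X[:2],R@(X[:2]-c))
for u in [(355,103),(465,112)]: print(R@(ray(p,u,36)[:2]-c)) if 0 else None
print(get_obs()['force'])
E
```

```text
small [ 538.4 -131.7] plank [ -21.8 -150.5]
jar [555.   15.3] plank [-23.1  -2.5]
loaf [577.1 163. ] plank [-19.1 146.8]
label [631.5   7.1] plank [53.8 -1.4]
board [ 541.3 -131.4] plank [ -19.  -149.8]
slab [575.8 166.5] plank [-20.8 150.1]
scene small [ 549.6 -126.1] [ -11.4 -143.6]
scene large [ 547.8 -124.7] [ -13.4 -142.3]
scene board [ 552.3 -126.3] [  -8.7 -143.4]
scene jar [564.5  19.8] [-14.2   3.1]
[ 0.2 -0.3  0.3]
```

Everything is within tolerance in both cameras, so I'll hand it in.

```bash
python3 -c "
from rig import manip
print(manip.close_job())"
```

```text
the job is handed in; nothing more can be done
None
```

The counter display is set out and the job is handed in, at about 36.5 s of the 144 s allowed; no verdict is reported back.

All five pieces were standing, released, in the final pictures. Final top-camera readings in the plank frame, in mm:

| Item | Measured (x, y) | Target (x, y) |
|---|---|---|
| Small tin, on the large tin | (-22, -150.5) | board centre read at (-19, -150) |
| Loaf tin | (-19, 147) | slab centre read at (-21, 150) |
| Jar | (-23, -2.5) | (-20, 0) |
| Label holder | (54, -1) | (54, 0), middle of the strip between jar and far edge |

- **Large tin:** its centre lies about 2–5 mm from the board centre, depending on the camera.
- **Alignment:** the loaf tin looked lengthwise on the slab and the card parallel to the far edge in the pictures. I did not measure either angle again after release.
- **Bell:** read at (351, 309) against (352, 308) at the start, so it did not move.
- **Camera disagreement:** the scene camera reads everything about 10 mm further out in x and 5–6 mm further in y. It puts the large and small tins about 2 mm apart, which agrees with the top camera. The wrist camera reads about 2–5 mm further out in x.
- **Checks:** none failed.

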